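Empty the tip pot and close up the scrap box

TASK

Clear up the spent soldering tips for recycling: swing the crank of the tilting pot right over so that its tips fall into the scrap box beside it, then stand the pot upright again, and put every tip lying on the worktop into the box too. Once all the tips are in, set the lid squarely on the box, fully seated, and swing the clamp down until its foot rests on the lid. Leave the thickness gauge and the glass jar where they are.

Things in the scene. Friction and masses are not known exactly. Their poses are not given: they have to be found in the camera images.
- station: scrap station, fixed to the worktop, yaw within 0.3: base plate 190 (x) x 300 (y) x 4 mm (y -135 to +165); on it an open steel box, outside 160 (x) x 120 (y) x 65 mm high, walls and floor 3 mm. Origin on the worktop under the box's centre, z up. At +y the tilting pot between two uprights 130 mm high (y 68 to 84, x -45 and +45), at -y the clamp's bracket (y -99 to -85, x -60 to -30, 105 high)
- rim (a point): centre of the scrap box's mouth (inside 154 x 114 mm), 65 mm above the worktop, axes as station
- floor (a point): centre of the scrap box's inner floor, 3 mm above the worktop, axes as station
- pot (a joint): tilt of the pot, a steel cup 75 mm high, 80 mm wide, 3 mm walls, pivoted along the station's x at y 75, z 120 mm. 0 = upright (its axis at station y 118 mm, mouth 158 and inner floor 87 mm up); grows as the mouth swings to the box (-y) and down; stop at 2.45, where the tips slide out; tip it beyond 2.1 to empty. Stiff (0.22 N m, 3 to 6 N at the handle), stays where it is left
- pot_grip (a point): point on the crank's round wooden handle: 14 mm diameter, 58 mm long along the station's x, this point 26 mm from its free -x end, 70 mm from the pivot. Pot upright: at station x -90, y 138, z 150 mm (25 degrees above level, far side from the box); it swings over the top to the box side. Hold from above, fingers either side along station y; it turns in the grip. Axes turn with the pot
- pot_pivot (a point): point on the pot's pivot axis level with pot_grip (station x -90, y 75, z 120 mm), fixed to the station, axes as station
- clamp (a joint): angle of the hold-down clamp, a steel arm hinged along the station's x at y -85, z 100 mm: about 2 = open, leaning back away from the box; 0 = level across the box (+y), where its rubber foot (50 mm from the hinge, x -45, underside 30 mm below the arm's axis) just meets the seated lid's top; without a lid it stops at -0.04. Stiff (0.15 N m), stays where it is left, even half-way
- clamp_grip (a point): point on the clamp's round black handle at the arm's end: 14 mm diameter, 58 mm long along the station's x, this point 24 mm from its free -x end, 80 mm from the hinge. Closed: at station x -83, y -5, z 100 mm. Hold from above, fingers either side along station y; it turns in the grip. Axes turn with the clamp
- clamp_hinge (a point): point on the clamp's hinge axis (station x -90, y -85, z 100 mm), fixed to the station, axes as station
- lid: loose lid, about 200 g: plate 166 (x) x 126 (y) x 5 mm; below it a plug 148 x 108 x 8 mm that enters the box's mouth with 3 mm to spare each side; on top in the middle a black grip bar 14 (x) x 50 (y) x 32 mm high. Origin under the plug's centre, z up: plate z 8 to 13, bar 13 to 45 mm. Seated, the plate lies on the rim and the origin is 8 mm below rim; either way round is right
- tip0: a spent heavy-duty soldering tip, 36 mm long: square brass collar 14 x 14 x 8 mm at the back, round 11 mm steel shank, 9 mm cone nose; 22 g. Origin on its axis at the shank, 17 mm from the back end; its x axis runs along it towards the nose. Lying on a flat surface its origin is about 7 mm above it. Starts in the pot, or may be absent
- tip1: a spent heavy-duty soldering tip, 36 mm long: square brass collar 14 x 14 x 8 mm at the back, round 11 mm steel shank, 9 mm cone nose; 22 g. Origin on its axis at the shank, 17 mm from the back end; its x axis runs along it towards the nose. Lying on a flat surface its origin is about 7 mm above it. Starts in the pot, or may be absent
- tip2: a spent heavy-duty soldering tip, 36 mm long: square brass collar 14 x 14 x 8 mm at the back, round 11 mm steel shank, 9 mm cone nose; 22 g. Origin on its axis at the shank, 17 mm from the back end; its x axis runs along it towards the nose. Lying on a flat surface its origin is about 7 mm above it. Starts in the pot, or may be absent
- tip3: a spent heavy-duty soldering tip, 36 mm long: square brass collar 14 x 14 x 8 mm at the back, round 11 mm steel shank, 9 mm cone nose; 22 g. Origin on its axis at the shank, 17 mm from the back end; its x axis runs along it towards the nose. Lying on a flat surface its origin is about 7 mm above it. Starts lying on the worktop, or may be absent
- tip4: a spent heavy-duty soldering tip, 36 mm long: square brass collar 14 x 14 x 8 mm at the back, round 11 mm steel shank, 9 mm cone nose; 22 g. Origin on its axis at the shank, 17 mm from the back end; its x axis runs along it towards the nose. Lying on a flat surface its origin is about 7 mm above it. Starts lying on the worktop, or may be absent
- tip5: a spent heavy-duty soldering tip, 36 mm long: square brass collar 14 x 14 x 8 mm at the back, round 11 mm steel shank, 9 mm cone nose; 22 g. Origin on its axis at the shank, 17 mm from the back end; its x axis runs along it towards the nose. Lying on a flat surface its origin is about 7 mm above it. Starts lying on the worktop, or may be absent
- tip6: a spent heavy-duty soldering tip, 36 mm long: square brass collar 14 x 14 x 8 mm at the back, round 11 mm steel shank, 9 mm cone nose; 22 g. Origin on its axis at the shank, 17 mm from the back end; its x axis runs along it towards the nose. Lying on a flat surface its origin is about 7 mm above it. Starts lying on the worktop, or may be absent
- gauge: chrome-plated thickness gauge with a round dial, about 100 mm, 15 mm thick, lying on the worktop; to be left alone. Origin under its middle
- jar: glass jar of 70 mm diameter with a steel funnel on it, 120 mm high; to be left alone. Origin under its centre

How it is judged:
On the way, in this order (a step that is already met when the one before it is completed fails the run):
1. the pot is tipped right over (beyond 2.1 rad) (value of joint pot above 2.1 rad), for 0.2 s.
2. the pot stands upright again (within 0.12 rad) (value of joint pot below 0.12 rad), for 0.2 s.
3. every tip is inside the scrap box and the lid is seated on it (x of tip0 in the frame of floor between -0.078 and 0.078 m and y of tip0 in the frame of floor between -0.058 and 0.058 m and z of each of tip0, tip1, tip2, tip3, tip4, tip5, tip6 in the frame of floor below 0.055 m and x of tip1 in the frame of floor between -0.078 and 0.078 m and y of tip1 in the frame of floor between -0.058 and 0.058 m and x of tip2 in the frame of floor between -0.078 and 0.078 m and y of tip2 in the frame of floor between -0.058 and 0.058 m and x of tip3 in the frame of floor between -0.078 and 0.078 m and y of tip3 in the frame of floor between -0.058 and 0.058 m and x of tip4 in the frame of floor between -0.078 and 0.078 m and y of tip4 in the frame of floor between -0.058 and 0.058 m and x of tip5 in the frame of floor between -0.078 and 0.078 m and y of tip5 in the frame of floor between -0.058 and 0.058 m and x of tip6 in the frame of floor between -0.078 and 0.078 m and y of tip6 in the frame of floor between -0.058 and 0.058 m and horizontal distance between lid and station below 0.008 m and z of lid in the frame of rim between -0.012 and 0.012 m and z of lid in the frame of rim below -0.004 m and angle between lid's own z axis and vertical below 0.05 rad and angle between the x axis of lid and the x axis of station, either way round below 0.08 rad), for 0.2 s.
4. the clamp is down with its foot on the lid (horizontal distance between lid and station below 0.008 m and z of lid in the frame of rim between -0.012 and 0.012 m and z of lid in the frame of rim below -0.004 m and angle between lid's own z axis and vertical below 0.05 rad and angle between the x axis of lid and the x axis of station, either way round below 0.08 rad and value of joint clamp below 0.06 rad), for 0.2 s.
At the end, for the whole second after the job is handed in: Every tip present lies inside the scrap box; the pot is upright within 0.12 rad; the lid is seated in the box's mouth (centre within 8 mm of the box's, level within 0.05 rad, square within 0.08 rad, its plug at least 4 mm in) and at rest; the clamp is within 0.06 rad of level, its foot on the lid (all of step 4 and x of tip0 in the frame of floor between -0.078 and 0.078 m and y of tip0 in the frame of floor between -0.058 and 0.058 m and z of each of tip0, tip1, tip2, tip3, tip4, tip5, tip6 in the frame of floor below 0.055 m and x of tip1 in the frame of floor between -0.078 and 0.078 m and y of tip1 in the frame of floor between -0.058 and 0.058 m and x of tip2 in the frame of floor between -0.078 and 0.078 m and y of tip2 in the frame of floor between -0.058 and 0.058 m and x of tip3 in the frame of floor between -0.078 and 0.078 m and y of tip3 in the frame of floor between -0.058 and 0.058 m and x of tip4 in the frame of floor between -0.078 and 0.078 m and y of tip4 in the frame of floor between -0.058 and 0.058 m and x of tip5 in the frame of floor between -0.078 and 0.078 m and y of tip5 in the frame of floor between -0.058 and 0.058 m and x of tip6 in the frame of floor between -0.078 and 0.078 m and y of tip6 in the frame of floor between -0.058 and 0.058 m and value of joint pot below 0.12 rad and linear speed of lid below 0.02 m/s); the robot touches nothing.
It fails at once if the thickness gauge is shifted by more than 30 mm (distance of gauge from where it was at the start of the episode above 0.03 m).
It fails at once if the glass jar is shifted by more than 30 mm (distance of jar from where it was at the start of the episode above 0.03 m).
Of tip0, tip1, tip2 only 1 to 3 are there at a start; the rules pass over those that are not, and their reading is None.
Of tip3, tip4, tip5, tip6 only 2 to 4 are there at a start; the rules pass over those that are not, and their reading is None.
At some moment in a run one of tip3, tip4, tip5, tip6 may be knocked a few centimetres aside while the robot is not near it.
Once in a run the grip may slacken for a moment while it holds something.
It also fails if it takes over 210 s, if anything falls off the work surface, if the arm or the gripper's body presses on something with over 40 N, if the wrist force passes 120 N, or if a joint passes its speed limit or range.

ROBOT

A 6-joint arm with a two-finger parallel gripper is mounted at the origin on the work surface. World frame = base frame: x ahead of the robot, y to its left, z up, the work surface at z = 0. Lengths are in m, angles in rad, forces in N, time in s.
With the tool pointing down it reaches from about 0.35 to 0.875 m from the base axis. Payload 15.5 kg.
Tool frame: the origin (TCP) lies on the centre line of the jaws, within the pads' length; the fingertips stand 8 mm ahead of it and the grasp point (between the pads) lies 11 mm behind it (ctrl.tcp_to_tips is the distance from the TCP to the fingertips, in m); z points along the fingers, y is the line along which they close (so a half turn about z gives the same grasp; the last joint's range is limited). The gripper opens to 85 mm and grips with 20 to 120 N. Pads are 22 mm wide; open, the fingers measure 114 mm over their backs; the gripper's body (76 mm by 85 mm) begins 54 mm behind the grasp point. The pads swing forward as they close: fully open they stand 13 mm farther back than shut.
Start: joints at [-1.325, 0.494, 1.345, -0, 1.302, -0.096], TCP at [0.209, -0.589, 0.203] pointing down, gripper open.
Joint ranges: [-2.91, 2.91], [-0.82, 2.16], [0.22, 2.67], [-1.22, 4.37], [0.12, 2.79], [-3.08, 3.08]. Speed limits (rad/s): [1.89, 1.89, 2.57, 3.01, 3.01, 3.01].

INTERFACE

Orientations are given as a 3x3 rotation matrix whose columns are the frame's x, y, z axes.
In Python, from cell import ctrl gives the robot as it stands.
- The arm moves only by the tool drive_tool, never from a script. Its arguments are lists of equal length, an entry for each row: "dp": the shift along the tool's x, y, z each as a share of 2.5 cm, from -1 to 1, a list of three; "turn": the turn, a rotation vector about the tool's x, y, z each as a share of 4 degrees, from -1 to 1, a list of three; "fingers": the opening, from -1 (shut) to 1 (fully open). A call has 1 to 8 rows; each row shifts and turns the commanded pose from where the row before left it, along the tool's axes as they then stand; what a row does not reach is not made up. A row lasts 1/10 s, in which the tool goes at most 50 mm and 8.59 degrees, less where a joint would pass 70% of its speed; a pose out of reach is approached as far as the arm can. A call with a number of a shift or a turn outside -1 to 1 is refused whole. A call with a gripper value outside its range is refused whole. The fingers move at their own pace and stop on an object; "force" is the grip in N (left out, the last holds). Time passes only in rows, so rows that do not move let the fingers close. It gives the time, the measured TCP pose, the force, the opening and the grip force at its end, in the units of the state.
- ctrl.read_state(): the state, without advancing time (a new reading comes with each control period).
- ctrl.camera(name): name is "side" or "top"; returns a dict with "color" (384x512x3 uint8, blue, green, red), "intrinsics" (3x3 intrinsics, pixels), "k1" (the pictures are not rectified: a ray, as slopes to the right and down, at radius r is drawn at 1 + k1 r^2 times it, then the intrinsics apply), "world_to_cam" (4x4, takes a point from world to camera coordinates). Camera axes: x right, y up, looking along -z (the intrinsics and any distortion apply to the point x, -y, -z); pixel columns grow to the right and rows downward; lengths in m; the calibration is good to about 2 mm. A picture is of the moment at which its call begins. There is no depth.
- ctrl.close_job(): hands the job in; it is judged then, once.
Trained networks look in a picture, given as the dict that the camera call returned (one of the last four; its "shot" number tells which), for a name from the list of things; names that differ only in an ending like _2 or _b are one class to them, and where a whole thing is asked for, a point or a joint stands for the part that bears it (a point fixed in the world has none). Each returns a list of dicts, best first, with "p" (0 to 1); they miss things now and then, are a little off and sometimes report something else, mostly with a low value. They report only what shows in the picture. A call takes as long as a camera call.
- ctrl.boxes_of(picture, thing): "at" ([column, row] in pixels, amid what is visible of it).
The state is a dict: "time": time; "q": joint angles; "joint_velocities": joint speeds; "joint_torque": joint torques, N m; "tool_pos": TCP position; "tcp_rot": TCP orientation; "ft_force": force on the tool from outside, world axes, zero at the start; "moment": the same for the moment, N m; "gripper_width": finger opening in m; "finger_force": force on a finger pad.
Only numpy, scipy, OpenCV 4.12 (cv2) and the standard library are available. Lean on these libraries where they do the work, as an engineer would, in place of code of your own. Each camera call takes 0.05 s, during which the arm holds its last target. There are 200 camera calls.

## Working session

There is one attempt and no reset: what is moved stays moved. The work goes in short steps, Python scripts to look and compute and a tool call to move; the robot and the scene stay as the last step left them, time stands still between calls to the robot, and variables do not carry over. Pictures are saved under pics/ and viewed, at most 17 in all, crops included, and the job is handed in when it is done.

Besides the shell and the picture viewer there is one more tool, called after ">>>" in YAML: its name, and indented under it one key for each argument. drive_tool: Moves the arm, as the interface text tells. Its arguments: {"type":"object","properties":{"dp":{"type":"array","items":{"type":"array","items":{"type":"number"}}},"turn":{"type":"array","items":{"type":"array","items":{"type":"number"}}},"fingers":{"type":"array","items":{"type":"number"}},"force":{"type":"number"}},"required":["dp","turn","fingers"]}

```bash
ls; mkdir -p pics; cat > h.py <<'E'
import numpy as np, cv2
from cell import ctrl
def px2w(pic,uv,z):
    K=np.array(pic["intrinsics"]);k1=pic["k1"];T=np.array(pic["world_to_cam"])
    d=np.array([(uv[0]-K[0,2])/K[0,0],(uv[1]-K[1,2])/K[1,1]]);s=d.copy()
    for _ in range(30): s=d/(1+k1*(s@s))
    R=T[:3,:3];c=-R.T@T[:3,3];r=R.T@np.array([s[0],-s[1],-1.])
    return c+r*(z-c[2])/r[2]
def w2px(pic,p):
    K=np.array(pic["intrinsics"]);k1=pic["k1"];T=np.array(pic["world_to_cam"])
    q=T[:3,:3]@np.asarray(p)+T[:3,3];s=np.array([q[0],-q[1]])/-q[2];s=s*(1+k1*(s@s))
    return np.array([K[0,0]*s[0]+K[0,2],K[1,1]*s[1]+K[1,2]])
E
python3 - <<'E'
from h import *
for n in("top","side"):
    p=ctrl.camera(n);cv2.imwrite(f"pics/{n}0.png",p["color"])
    T=np.array(p["world_to_cam"]);print(n,"cam at",(-T[:3,:3].T@T[:3,3]).round(3),p["k1"])
    for t,z in [("station",.065),("lid",.013),("tip3",.007),("tip0",.1),("pot",.15),("pot_grip",.15),("clamp",.1),("clamp_grip",.1),("gauge",.01),("jar",.06)]:
        print(t,[(np.round(d["at"]).tolist(),round(d["p"],2),px2w(p,d["at"],z)[:2].round(3).tolist()) for d in ctrl.boxes_of(p,t)][:9])
s=ctrl.read_state();print(s["time"],s["tool_pos"],s["tcp_rot"],s["gripper_width"],ctrl.tcp_to_tips)
E
```

```text
pics
top cam at [ 0.441 -0.027  1.001] -0.08729521086574107
station [([194.0, 229.0], 0.77, [0.512, 0.112]), ([149.0, 236.0], 0.32, [0.491, 0.234])]
lid [([308.0, 259.0], 0.79, [0.437, -0.198])]
tip3 [([144.0, 236.0], 0.55, [0.492, 0.265]), ([280.0, 191.0], 0.55, [0.63, -0.122])]
tip0 [([144.0, 236.0], 0.55, [0.487, 0.237]), ([280.0, 191.0], 0.55, [0.612, -0.113])]
pot [([147.0, 236.0], 0.74, [0.485, 0.215]), ([188.0, 227.0], 0.52, [0.509, 0.115])]
pot_grip [([149.0, 234.0], 0.79, [0.491, 0.211]), ([311.0, 262.0], 0.19, [0.432, -0.182])]
clamp [([248.0, 230.0], 0.7, [0.508, -0.029]), ([208.0, 126.0], 0.23, [0.788, 0.083])]
clamp_grip [([249.0, 231.0], 0.66, [0.506, -0.032])]
gauge [([277.0, 146.0], 0.8, [0.763, -0.112]), ([361.0, 220.0], 0.66, [0.55, -0.354]), ([281.0, 192.0], 0.15, [0.625, -0.122])]
jar [([209.0, 128.0], 0.95, [0.798, 0.086])]
side cam at [0.116 0.635 0.925] -0.029343447888582647
station [([236.0, 276.0], 0.83, [0.494, 0.163])]
lid [([331.0, 216.0], 0.69, [0.431, -0.178])]
tip3 [([353.0, 169.0], 0.53, [0.476, -0.399]), ([284.0, 183.0], 0.48, [0.611, -0.215]), ([261.0, 199.0], 0.46, [0.628, -0.122]), ([237.0, 274.0], 0.32, [0.521, 0.126])]
tip0 [([353.0, 169.0], 0.53, [0.44, -0.295]), ([284.0, 183.0], 0.48, [0.561, -0.129]), ([261.0, 199.0], 0.46, [0.576, -0.045]), ([237.0, 274.0], 0.32, [0.48, 0.177])]
pot [([278.0, 198.0], 0.34, [0.516, -0.032])]
pot_grip [([222.0, 276.0], 0.67, [0.481, 0.227])]
clamp [([277.0, 195.0], 0.7, [0.551, -0.083])]
clamp_grip [([276.0, 202.0], 0.51, [0.537, -0.059])]
gauge [([222.0, 176.0], 0.73, [0.775, -0.128])]
jar [([170.0, 203.0], 0.92, [0.781, 0.079]), ([235.0, 276.0], 0.6, [0.499, 0.162])]
1.1 [ 0.20948933 -0.58886609  0.20347729] [[ 9.42164548e-01  3.35150658e-01  1.01006956e-05]
 [ 3.35150658e-01 -9.42164548e-01 -2.02205159e-05]
 [ 2.73959811e-06  2.24363080e-05 -1.00000000e+00]] 0.08541404323823436 0.008
```

View pics/top0.png

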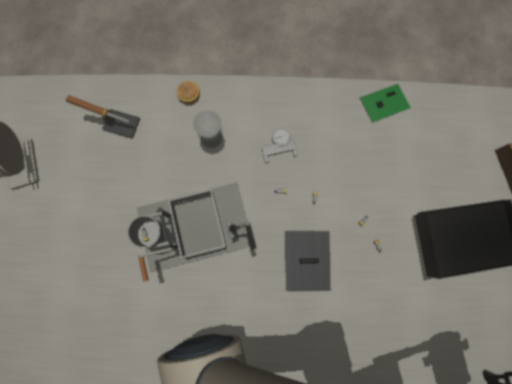

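View pics/side0.png

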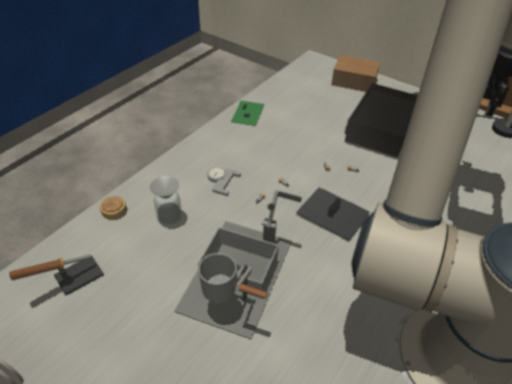

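The top view shows four loose tips at about (280,191), (315,197), (364,220) and (378,245). The lid is at (308,260), the box at (199,224), the pot at (145,232) with its handle at (143,268), and the open clamp at (250,235). I'll enlarge the station and the tips.

```bash
python3 - <<'E'
from h import *
im=cv2.imread("pics/top0.png")
a=cv2.resize(im[175:285,125:265],None,fx=5.5,fy=5.4,interpolation=cv2.INTER_CUBIC);cv2.imwrite("pics/c1.png",a)
b=cv2.resize(im[175:300,265:395],None,fx=6,fy=4.8,interpolation=cv2.INTER_CUBIC)
b=cv2.resize(im[175:300,265:395],None,fx=4.8,fy=4.8,interpolation=cv2.INTER_CUBIC);cv2.imwrite("pics/c2.png",b)
E
```

```text
(no output)
```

View pics/c1.png

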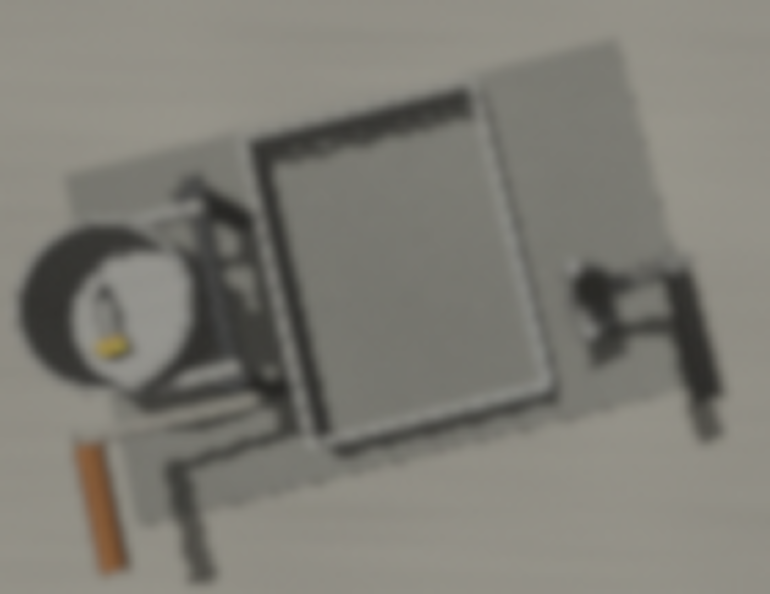

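View pics/c2.png

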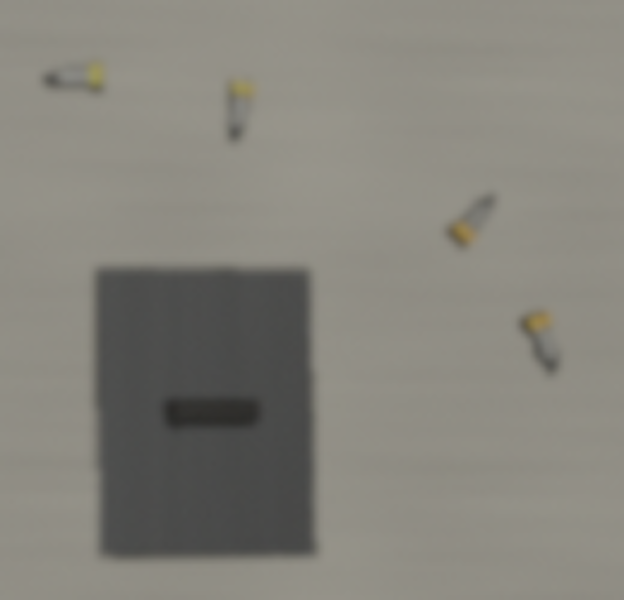

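Here pot holds one visible tip with its collar at c1 (110,345). The rim corners are (242,140), (480,82), (555,390) and (315,445), and the handle runs from (88,443) to (113,572). Next I fit the poses.

```bash
python3 - <<'E'
from h import *
from scipy.optimize import least_squares
p=ctrl.camera("top")
c1=lambda x,y:np.array([(x+.5)/5.5-.5+125,(y+.5)/5.4-.5+175])
c2=lambda x,y:np.array([(x+.5)/4.8-.5+265,(y+.5)/4.8-.5+175])
# image upper = +x, left=+y
M=[((242,140),(.08,.06,.065)),((480,82),(.08,-.06,.065)),((555,390),(-.08,-.06,.065)),((315,445),(-.08,.06,.065)),
((612,38),(.095,-.135,.004)),((65,175),(.095,.165,.004)),((145,528),(-.095,.165,.004)),((88,443),(-.058,.138,.15)),((113,572),(-.116,.138,.15))]
def T(v,q): c,s=np.cos(v[2]),np.sin(v[2]);return np.array([v[0]+c*q[0]-s*q[1],v[1]+s*q[0]+c*q[1],q[2]])
f=lambda v:np.concatenate([w2px(p,T(v,q))-c1(*a) for a,q in M])
r=least_squares(f,[.5,.12,.2]);print("station",r.x.round(4));print(r.fun.reshape(-1,2).round(1).tolist())
v=r.x
for n,q in dict(pot_grip=(-.09,.138,.15),pivot=(-.09,.075,.12),clamp0=(-.083,-.005,.1),hinge=(-.083,-.085,.1),clamp2=(-.083,-.085+.08*np.cos(2),.1+.08*np.sin(2))).items(): print(n,T(v,q).round(4), w2px(p,T(v,q)).round(1))
L=[((95,268),(.083,.063,.013)),((308,268),(.083,-.063,.013)),((315,554),(-.083,-.063,.013)),((100,556),(-.083,.063,.013)),((163,413),(0,.025,.045)),((262,411),(0,-.025,.045))]
f=lambda v:np.concatenate([w2px(p,T(v,q))-c2(*a) for a,q in L])
r=least_squares(f,[.43,-.19,0]);print("lid",r.x.round(4),r.fun.round(1))
for n,b in [((43,80),(103,76)),((235,140),(243,82)),((494,195),(455,238)),((553,373),(533,315))]:
    n=px2w(p,c2(*n),.007);b=px2w(p,c2(*b),.007);d=n-b;print("tip nose",n.round(3)[:2],"mid",((n+b)/2).round(3)[:2],"len",np.linalg.norm(d).round(3),"ang",np.degrees(np.arctan2(d[1],d[0])).round())
# clamp handle image
print("clamp handle ends z.17", px2w(p,c1(680,270),.17),px2w(p,c1(705,395),.17))
q=ctrl.camera("side");print([(d["at"],d["p"]) for d in ctrl.boxes_of(q,"clamp_grip")], w2px(q,T(v,(-.083,-.085+.08*np.cos(2),.1+.08*np.sin(2)))))
E
```

```text
station [0.5277 0.1081 0.27  ]
[[-0.4, -0.8], [-0.6, -0.8], [-0.2, -0.2], [-0.8, 0.9], [1.4, 0.1], [0.0, 0.1], [-1.1, -0.1], [0.6, 0.3], [1.0, 0.3]]
pot_grip [0.4042 0.2171 0.15  ] [143.9 270. ]
pivot [0.421  0.1563 0.12  ] [172.  263.4]
clamp0 [0.4491 0.0811 0.1   ] [203.7 252.7]
hinge [0.4704 0.004  0.1   ] [234.3 244.9]
clamp2 [ 0.4793 -0.0281  0.1727] [247.1 240.3]
lid [ 0.4344 -0.1966  0.0156] [-0.2 -0.1 -0.2 -0.2  0.2  0.4 -0.5  0.3  1.4 -0.4 -0.8 -0. ]
tip nose [ 0.629 -0.102] mid [ 0.63 -0.12] len 0.036 ang 95.0
tip nose [ 0.594 -0.218] mid [ 0.612 -0.22 ] len 0.036 ang 171.0
tip nose [ 0.564 -0.374] mid [ 0.551 -0.362] len 0.036 ang -44.0
tip nose [ 0.458 -0.406] mid [ 0.475 -0.401] len 0.036 ang -162.0
clamp handle ends z.17 [ 0.51641252 -0.03018634  0.17      ] [ 0.46225553 -0.04182447  0.17      ]
[([219.7, 276.9], 0.68), ([277.7, 200.8], 0.55)] [290.68130574 198.68137768]
```

>>> drive_tool:
  dp:
    - [0, 0, -1]
    - [1, -1, -1]
    - [1, -1, -1]
    - [1, -1, -1]
    - [1, -1, 0]
    - [1, -1, 0]
    - [1, -1, 0]
    - [1, -1, 0]
  turn:
    - [0, 0, 1]
    - [0, 0, 0.03]
    - [0, 0, 0]
    - [0, 0, 0]
    - [0, 0, 0]
    - [0, 0, 0]
    - [0, 0, 0]
    - [0, 0, 0]
  fingers: [1, 1, 1, 1, 1, 1, 1, 1]
  force: 60

```text
time: 2.05
tool_pos: [0.3319, -0.3722, 0.3036]
tcp_rot: [[0.964, 0.267, 0.0], [0.267, -0.964, -0.0], [0.0, 0.0, -1.0]]
ft_force: [0.5, -0.3, -0.2]
gripper_width: 0.0855
finger_force: 0.0
```

>>> drive_tool:
  dp:
    - [1, -1, 0]
    - [1, -1, 0]
    - [1, -1, 0]
    - [1, -1, 0]
    - [1, -1, 0]
    - [1, -1, 0]
    - [1, -1, 0]
    - [1, -1, 0]
  turn:
    - [0, 0, 0]
    - [0, 0, 0]
    - [0, 0, 0]
    - [0, 0, 0]
    - [0, 0, 0]
    - [0, 0, 0]
    - [0, 0, 0]
    - [0, 0, 0]
  fingers: [1, 1, 1, 1, 1, 1, 1, 1]

```text
time: 2.85
tool_pos: [0.4714, -0.126, 0.3036]
tcp_rot: [[0.964, 0.267, 0.0], [0.267, -0.964, -0.0], [0.0, 0.0, -1.0]]
ft_force: [0.4, -0.5, 0.5]
gripper_width: 0.0852
finger_force: 0.0
```

```bash
cat >> h.py <<'E'
S=np.array([.5277,.1081,.27])
def st():
    s=ctrl.read_state();p=np.array(s["tool_pos"]);R=np.array(s["tcp_rot"]);c,si=np.cos(S[2]),np.sin(S[2]);d=p[:2]-S[:2]
    print("t%.1f w"%s["time"],p.round(4),"st",round(c*d[0]+si*d[1],4),round(-si*d[0]+c*d[1],4),"yaw",round(np.arctan2(R[1,0],R[0,0]),4),"w",round(s["gripper_width"],4),"F",np.round(s["ft_force"],1),"ff",np.round(s["finger_force"],1));return p,R
E
python3 -c "
from h import *
st()"
```

```text
t2.9 w [ 0.4714 -0.126   0.3036] st -0.1167 -0.2106 yaw 0.2699 w 0.0852 F [ 0.4 -0.5  0.5] ff 0.0
```

>>> drive_tool:
  dp:
    - [0.5, -1, 0]
    - [0.56, -1, 0]
    - [0, -1, 0]
    - [0, -1, 0]
    - [0, -1, 0]
    - [0, -1, 0]
    - [0, -1, 0]
    - [0, -1, 0]
  turn:
    - [0, 0, 0]
    - [0, 0, 0]
    - [0, 0, 0]
    - [0, 0, 0]
    - [0, 0, 0]
    - [0, 0, 0]
    - [0, 0, 0]
    - [0, 0, 0]
  fingers: [1, 1, 1, 1, 1, 1, 1, 1]

```text
time: 3.65
tool_pos: [0.4427, 0.0734, 0.3036]
tcp_rot: [[0.964, 0.267, 0.0], [0.267, -0.964, 0.0], [0.0, 0.0, -1.0]]
ft_force: [0.5, -0.8, -0.3]
gripper_width: 0.0856
finger_force: 0.0
```

>>> drive_tool:
  dp:
    - [0, -1, 0]
    - [0, -1, 0]
    - [0, -1, 0.5]
    - [0, -1, 0.5]
    - [0, -1, 0.5]
    - [0, -0.96, 0.5]
    - [0, 0, 1]
    - [0, 0, 1]
  turn:
    - [0, 0, 0]
    - [0, 0, 0]
    - [0, 0, 0]
    - [0, 0, 0]
    - [0, 0, 0]
    - [0, 0, 0]
    - [0, 0, 0]
    - [0, 0, 0]
  fingers: [1, 1, 1, 1, 1, 1, 1, 1]

```text
time: 4.45
tool_pos: [0.4033, 0.2168, 0.203]
tcp_rot: [[0.963, 0.268, 0.001], [0.268, -0.963, 0.0], [0.001, -0.0, -1.0]]
ft_force: [0.4, -0.3, -0.4]
gripper_width: 0.0854
finger_force: 0.0
```

```bash
python3 -c "
from h import *
st()
p=ctrl.camera('side');cv2.imwrite('pics/s1.png',cv2.resize(p['color'][150:350,130:330],None,fx=3,fy=3))"
```

```text
t4.5 w [0.4033 0.2168 0.203 ] st -0.0909 0.138 yaw 0.2714 w 0.0854 F [ 0.4 -0.3 -0.4] ff 0.0
```

View pics/s1.png

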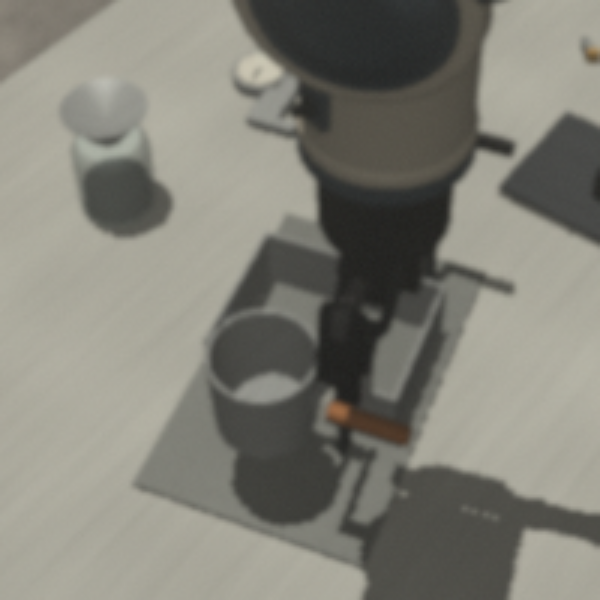

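The gripper hangs just over the wooden handle, whose centre is at crop (370,422), and it is aligned with it. Next I go down and grip.

>>> drive_tool:
  dp:
    - [0, 0, 1]
    - [0, 0, 1]
    - [0, 0, 0.56]
    - [0, 0, 0]
    - [0, 0, 0]
    - [0, 0, 0]
    - [0, 0, 0]
    - [0, 0, 0]
  turn:
    - [0, 0, 0]
    - [0, 0, 0]
    - [0, 0, 0]
    - [0, 0, 0]
    - [0, 0, 0]
    - [0, 0, 0]
    - [0, 0, 0]
    - [0, 0, 0]
  fingers: [1, 1, 0.5, -1, -1, -1, -1, -1]
  force: 40

```text
time: 5.3
tool_pos: [0.4037, 0.2161, 0.1401]
tcp_rot: [[0.964, 0.267, 0.001], [0.267, -0.964, 0.0], [0.001, -0.0, -1.0]]
ft_force: [-0.1, 0.0, -0.9]
gripper_width: 0.0001
finger_force: 0.0
```

```bash
python3 - <<'E'
from h import *
st()
a0=np.arctan2(30,63)
th=np.linspace(0,2.40,25)
y=.075+.0698*np.cos(a0+th);z=.12-.011+.0698*np.sin(a0+th)
print(np.c_[-np.diff(y)/.025,-np.diff(z)/.025].round(2).tolist())
E
```

```text
t5.3 w [0.4037 0.2161 0.1401] st -0.0907 0.1372 yaw 0.2699 w 0.0001 F [-0.1  0.  -0.9] ff 0.0
[[0.13, -0.25], [0.16, -0.23], [0.18, -0.21], [0.2, -0.2], [0.22, -0.17], [0.23, -0.15], [0.25, -0.13], [0.26, -0.1], [0.27, -0.08], [0.27, -0.05], [0.28, -0.02], [0.28, 0.01], [0.28, 0.03], [0.27, 0.06], [0.26, 0.09], [0.25, 0.11], [0.24, 0.14], [0.23, 0.16], [0.21, 0.18], [0.19, 0.2], [0.17, 0.22], [0.15, 0.24], [0.12, 0.25], [0.09, 0.26]]
```

```bash
python3 - <<'E'
from h import *
ims=[]
for n,(r,c) in dict(side=((200,340),(170,290)),top=((200,300),(110,200))).items():
    p=ctrl.camera(n);print(n,[(d["at"],round(d["p"],2)) for d in ctrl.boxes_of(p,"pot_grip")]," tcp",w2px(p,ctrl.read_state()["tool_pos"]))
    c1,c2=sum(c)//2-50,sum(c)//2+50;r1,r2=sum(r)//2-60,sum(r)//2+60
    ims.append(cv2.resize(p["color"][r1:r2,c1:c2],None,fx=4,fy=4,interpolation=cv2.INTER_CUBIC))
cv2.imwrite("pics/s2.png",np.hstack(ims))
E
```

```text
side [([218.6, 275.4], 0.8)]  tcp [255.15850672 294.28403091]
top [([145.8, 230.4], 0.96)]  tcp [145.49645368 270.24544511]
```

View pics/s2.png

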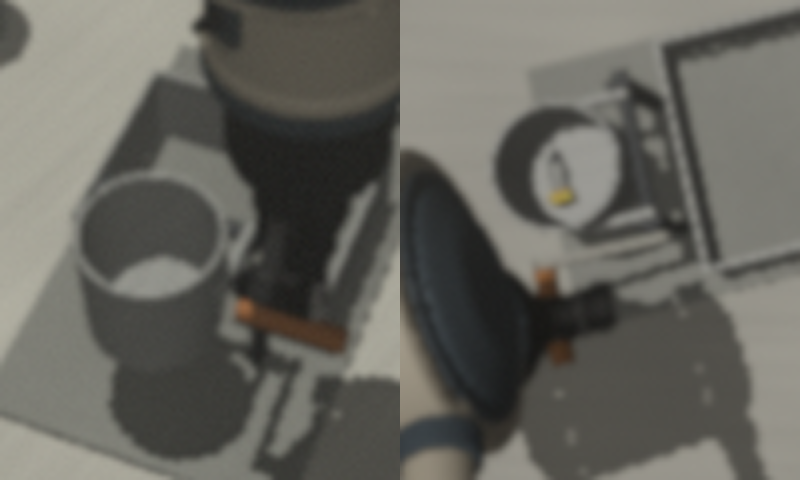

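```bash
python3 - <<'E'
from h import *
from scipy.optimize import least_squares
pt=ctrl.camera("top");ps=ctrl.camera("side")
c,s=np.cos(.27),np.sin(.27)
for a,b in [((141.25,256.8),(241,287)),((145.5,280.5),(265.5,296.3)),((143.4,268.6),(253.2,291.6))]:
    r=least_squares(lambda x:np.r_[w2px(pt,x)-a,w2px(ps,x)-b],[.4,.21,.15]);d=r.x-[.5277,.1081,0]
    print(r.x.round(4),"st",(c*d[0]+s*d[1]).round(4),(-s*d[0]+c*d[1]).round(4),r.fun.round(1))
for q in [(-.058,.138,.15),(-.116,.138,.15)]:
    x=np.array([.5277+c*q[0]-s*q[1],.1081+s*q[0]+c*q[1],q[2]]);print(w2px(pt,x),w2px(ps,x))
m=[(np.array(pp["color"])) for pp in (pt,ps)]
for im,(r0,r1,c0,c1) in zip(m,[(245,290,130,160),(270,310,225,280)]):
    h=cv2.cvtColor(im,cv2.COLOR_BGR2HSV)[r0:r1,c0:c1];k=((h[...,0]<18)&(h[...,1]>110));ys,xs=np.nonzero(k);print(len(xs),xs.mean()+c0,ys.mean()+r0,xs.min()+c0,xs.max()+c0,ys.min()+r0,ys.max()+r0)
E
```

```text
[0.4341 0.2249 0.1493] st -0.0591 0.1375 [ 0.3  0.5 -0.5 -0.1]
[0.3804 0.2123 0.1492] st -0.1142 0.1397 [-0.1 -0.3  0.2  0. ]
[0.4072 0.2185 0.1492] st -0.0867 0.1385 [ 0.1  0.1 -0.1 -0. ]
[141.13945494 256.93658749] [239.920114   286.72278464]
[146.11819689 280.82970238] [266.88408491 295.72302977]
34 142.61764705882354 268.4117647058824 140 146 258 279
102 251.6764705882353 290.8529411764706 240 264 285 296
```

```bash
python3 - <<'E'
from h import *
pt=ctrl.camera("top");ps=ctrl.camera("side")
s=ctrl.read_state();p=np.array(s["tool_pos"]);R=np.array(s["tcp_rot"])
print("now width",s["gripper_width"],"q",np.round(s["q"],3))
o=p+[0,0,.063]
for n,q in [("s1 tcp",o),("s1 +y finger",o-R[:,1]*.05),("s1 -y",o+R[:,1]*.05),("now tip",p-[0,0,.008]),("grasp",p+[0,0,.011]),("body front",p+[0,0,.065])]:
    a=w2px(ps,q);b=w2px(pt,q);print(n,"s1crop",((a-[130,150])*3).round(),"s2side",((a-[180,210])*4).round(),"s2top",((b-[105,190])*4+[400,0]).round())
im=np.hstack([cv2.resize(q["color"][r:r+70,c:c+70],None,fx=5.7,fy=5.7,interpolation=cv2.INTER_CUBIC) for q,r,c in [(ps,245,215),(pt,235,115)]])
im=cv2.convertScaleAbs(im,alpha=2.0,beta=10);cv2.imwrite("pics/s3.png",im)
E
```

```text
now width -0.0006083195609967782 q [0.361 0.348 1.825 0.    0.968 1.662]
s1 tcp s1crop [378. 379.] s2side [304. 265.] s2top [531. 325.]
s1 +y finger s1crop [349. 441.] s2side [265. 348.] s2top [445. 346.]
s1 -y s1crop [404. 321.] s2side [339. 188.] s2top [617. 303.]
now tip s1crop [375. 440.] s2side [301. 346.] s2top [566. 321.]
grasp s1crop [376. 424.] s2side [301. 325.] s2top [557. 322.]
body front s1crop [378. 377.] s2side [304. 263.] s2top [529. 325.]
```

View pics/s3.png

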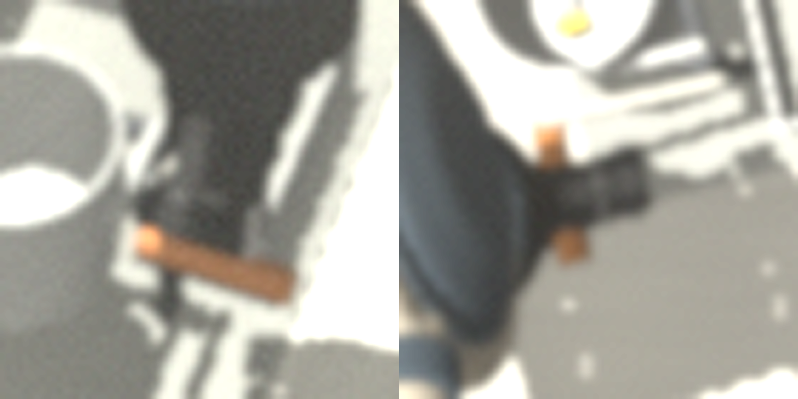

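>>> drive_tool:
  dp:
    - [0, 0, -1]
    - [0, 0, -1]
    - [0, 0, -0.5]
    - [0, 0, 0]
    - [0, 0, 0]
  turn:
    - [0, 0, 0]
    - [0, 0, 0]
    - [0, 0, 0]
    - [0, 0, 0]
    - [0, 0, 0]
  fingers: [-1, -1, -1, -1, -1]

```text
time: 6.2
tool_pos: [0.4032, 0.216, 0.2016]
tcp_rot: [[0.964, 0.267, -0.0], [0.267, -0.964, -0.0], [-0.0, -0.0, -1.0]]
ft_force: [-0.6, 0.5, -0.9]
gripper_width: -0.0002
finger_force: 0.0
```

```bash
python3 - <<'E'
from h import *
pt=ctrl.camera("top");ps=ctrl.camera("side")
st();p=np.array(ctrl.read_state()["tool_pos"]);R=np.array(ctrl.read_state()["tcp_rot"])
ims=[]
for q,r,c in [(ps,235,205),(pt,235,115)]:
    im=cv2.convertScaleAbs(cv2.resize(q["color"][r:r+80,c:c+80],None,fx=5,fy=5,interpolation=cv2.INTER_CUBIC),alpha=2.2,beta=15)
    for a,col in [(p-[0,0,.008],(0,0,255)),(p+[0,0,.011],(0,255,0)),(p+[0,0,.065],(255,0,0))]:
        u=((w2px(q,a)-[c,r])*5).astype(int);cv2.circle(im,tuple(map(int,u)),4,col,1)
    ims.append(im)
cv2.imwrite("pics/s4.png",np.hstack(ims))
E
```

```text
t6.3 w [0.4029 0.2158 0.2011] st -0.0916 0.1371 yaw 0.2699 w 0.0003 F [ 0.2 -0.4  0.1] ff 0.0
```

View pics/s4.png

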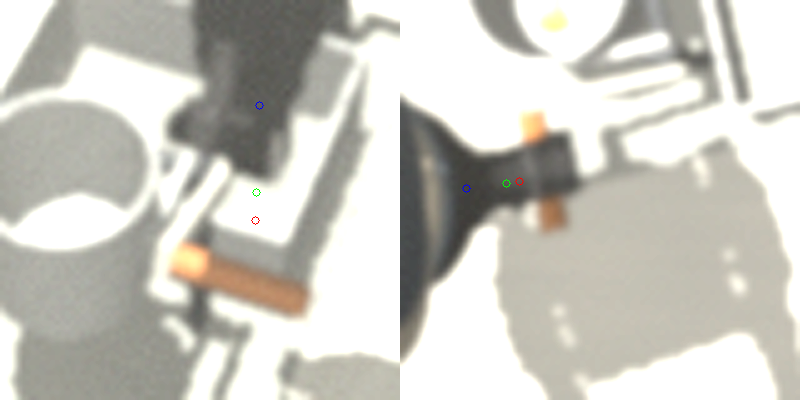

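The dark gripper ends at s4 side (265,178), but the projected shut tip is at (255,220). Something is off, so I'll locate the fingers by differencing shut and open images.

```bash
python3 - <<'E'
from h import *
for n in("top","side"): cv2.imwrite(f"pics/shut_{n}.png",ctrl.camera(n)["color"])
E
```

>>> drive_tool:
  dp:
    - [0, 0, 0]
    - [0, 0, 0]
    - [0, 0, 0]
    - [0, 0, 0]
    - [0, 0, 0]
    - [0, 0, 0]
  turn:
    - [0, 0, 0]
    - [0, 0, 0]
    - [0, 0, 0]
    - [0, 0, 0]
    - [0, 0, 0]
    - [0, 0, 0]
  fingers: [1, 1, 1, 1, 1, 1]

```text
time: 7.0
tool_pos: [0.4034, 0.216, 0.202]
tcp_rot: [[0.964, 0.267, 0.0], [0.267, -0.964, 0.0], [0.0, -0.0, -1.0]]
ft_force: [-0.1, 0.3, 0.4]
gripper_width: 0.0851
finger_force: 0.0
```

```bash
python3 - <<'E'
from h import *
st();p=np.array(ctrl.read_state()["tool_pos"]);R=np.array(ctrl.read_state()["tcp_rot"])
ims=[]
for n,r,c in [("side",205,195),("top",235,115)]:
    q=ctrl.camera(n)
    a=cv2.imread(f"pics/shut_{n}.png")
    for im0 in (a,q["color"]):
        im=cv2.convertScaleAbs(cv2.resize(im0[r:r+75,c:c+100],None,fx=4,fy=4,interpolation=cv2.INTER_CUBIC),alpha=3.5,beta=0)
        for x,col in [(p-[0,0,.008],(0,0,255)),(p-R[:,1]*.043+[0,0,.005],(0,255,0)),(p+R[:,1]*.043+[0,0,.005],(255,0,0))]:
            u=((w2px(q,x)-[c,r])*4).astype(int);cv2.circle(im,tuple(map(int,u)),4,col,1)
        ims.append(im)
cv2.imwrite("pics/s5.png",np.vstack([np.hstack(ims[:2]),np.hstack(ims[2:])]))
E
```

```text
t7.0 w [0.4034 0.216  0.202 ] st -0.091 0.1372 yaw 0.2699 w 0.0851 F [-0.1  0.3  0.4] ff 0.0
```

View pics/s5.png

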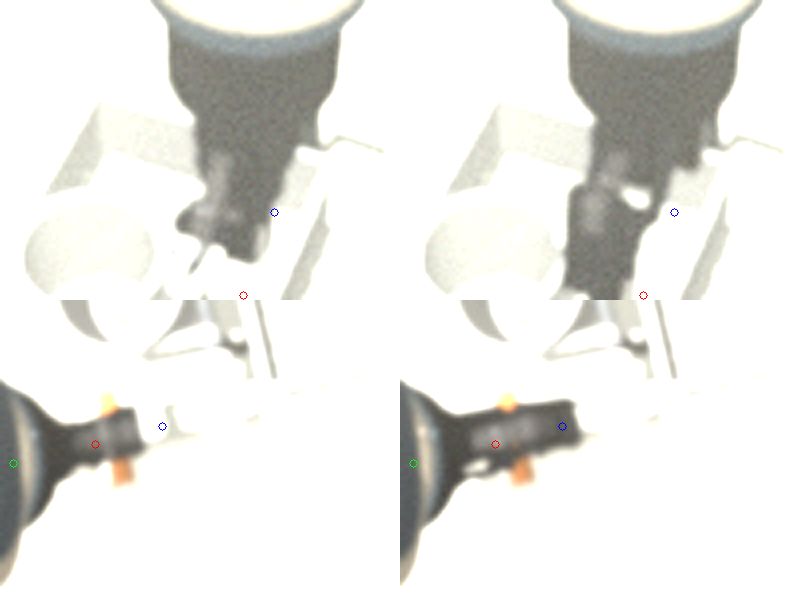

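```bash
python3 - <<'E'
from h import *
a=cv2.imread("pics/side0.png").astype(int);b=cv2.imread("pics/shut_side.png").astype(int)
o=ctrl.camera("side")["color"].astype(int)
for nm,x in (("shut",b),("open",o)):
    d=np.abs(x-a).max(2);print(nm)
    for r in range(240,312,3): print(r,"".join("#" if v>25 else "+" if v>10 else "." for v in d[r,225:285]))
E
```

```text
shut
240 ..................+########################++...............
243 ..................++########################+...............
246 ...................+###+++################+.................
249 ....................++++++##############++..................
252 ....................+###################+...................
255 ................+#####################+.....................
258 .............+#########################+....................
261 ............+##########################.....................
264 ..............++######################+.....................
267 .......................++#############......................
270 ..........................++########+.......................
273 ............................................................
276 ............................................................
279 ............................................................
282 ............................................................
285 .....................++++...................................
288 ....................+##########+++.................
[... 1329 characters left out ...]
.....+#############+..............................
282 .................+++.++##+..................................
285 .....................+##++..................................
288 ....................+###########++..........................
291 ....................++###################+..................
294 ............................+++###########..................
297 .....................................++++...................
300 ............................................................
303 ............................................................
306 ....................................+#######################
309 ...................................#########################
```

Image differencing agrees with no force on descent: the real fingertips stand about 25 mm higher than reported. So I'll go deeper, which stays clear of the body either way.

>>> drive_tool:
  dp:
    - [0, 0, 1]
    - [0, 0, 1]
    - [0, 0, 0.7]
    - [0, 0, 0.6]
    - [0, 0, 0]
  turn:
    - [0, 0, 0]
    - [0, 0, 0]
    - [0, 0, 0]
    - [0, 0, 0]
    - [0, 0, 0]
  fingers: [1, 1, 1, 1, 1]

```text
time: 7.65
tool_pos: [0.4024, 0.2157, 0.1181]
tcp_rot: [[0.964, 0.267, -0.003], [0.267, -0.964, -0.001], [-0.003, 0.0, -1.0]]
ft_force: [0.1, -0.5, -0.6]
gripper_width: 0.0853
finger_force: 0.0
```

>>> drive_tool:
  dp:
    - [0, 0, 0]
    - [0, 0, 0]
    - [0, 0, 0]
    - [0, 0, 0]
    - [0, 0, 0]
    - [0, 0, 0]
  turn:
    - [0, 0, 0]
    - [0, 0, 0]
    - [0, 0, 0]
    - [0, 0, 0]
    - [0, 0, 0]
    - [0, 0, 0]
  fingers: [-1, -1, -1, -1, -1, -1]
  force: 40

```text
time: 8.25
tool_pos: [0.4034, 0.2167, 0.1199]
tcp_rot: [[0.964, 0.266, 0.0], [0.266, -0.964, 0.001], [0.001, -0.001, -1.0]]
ft_force: [-3.6, 7.4, 7.0]
gripper_width: 0.0119
finger_force: 39.2
```

```bash
python3 - <<'E'
from h import *
st()
a=cv2.imread("pics/side0.png").astype(int);o=ctrl.camera("side")["color"].astype(int)
d=np.abs(o-a).max(2)
for r in range(255,312,3): print(r,"".join("#" if v>25 else "+" if v>10 else "." for v in d[r,225:285]))
E
```

```text
t8.2 w [0.4034 0.2167 0.1199] st -0.0908 0.1378 yaw 0.2696 w 0.0119 F [-3.6  7.4  7. ] ff 39.2
255 ...........+#######################################+........
258 ............+#####################################+.........
261 ..............+#################################++..........
264 ................+#############################+.............
267 .................+##########################+...............
270 ...................+#######################.................
273 ..................#######################+..................
276 ..................+######################+..................
279 ....................++#################+....................
282 .......................++#############+.....................
285 .............+#######################+......................
288 ............+########################+......................
291 ...............++++######################+..................
294 ......................+###################+.................
297 ........................++######++..+++++...................
300 ............................................................
303 .................................++++###++++++++##++........
306 ................................############################
309 ...............................+############################
```

>>> drive_tool:
  dp:
    - [0, 0, 0]
    - [0, 0, 0]
    - [0, 0, 0.44]
    - [0, 0, 0.44]
    - [0, 0, 0]
  turn:
    - [0, 0, 0]
    - [0, 0, 0]
    - [0, 0, 0]
    - [0, 0, 0]
    - [0, 0, 0]
  fingers: [0.5, 0.5, 0.5, 0.5, 0.5]

```text
time: 8.8
tool_pos: [0.4027, 0.2157, 0.0966]
tcp_rot: [[0.964, 0.267, -0.002], [0.267, -0.964, -0.001], [-0.002, 0.0, -1.0]]
ft_force: [-0.7, 0.3, 0.2]
gripper_width: 0.0641
finger_force: 0.0
```

>>> drive_tool:
  dp:
    - [0, 0, 0]
    - [0, 0, 0]
    - [0, 0, 0]
    - [0, 0, 0]
    - [0, 0, 0]
  turn:
    - [0, 0, 0]
    - [0, 0, 0]
    - [0, 0, 0]
    - [0, 0, 0]
    - [0, 0, 0]
  fingers: [-1, -1, -1, -1, -1]
  force: 40

```text
time: 9.3
tool_pos: [0.4035, 0.2167, 0.098]
tcp_rot: [[0.964, 0.266, 0.001], [0.266, -0.964, 0.001], [0.001, -0.001, -1.0]]
ft_force: [-2.9, 7.2, 4.2]
gripper_width: 0.0131
finger_force: 38.9
```

>>> drive_tool:
  dp:
    - [0, 0.13, -0.25]
    - [0, 0.16, -0.23]
    - [0, 0.18, -0.21]
    - [0, 0.2, -0.2]
    - [0, 0.22, -0.17]
    - [0, 0.23, -0.15]
    - [0, 0.25, -0.13]
    - [0, 0.26, -0.1]
  turn:
    - [0, 0, 0]
    - [0, 0, 0]
    - [0, 0, 0]
    - [0, 0, 0]
    - [0, 0, 0]
    - [0, 0, 0]
    - [0, 0, 0]
    - [0, 0, 0]
  fingers: [-1, -1, -1, -1, -1, -1, -1, -1]

```text
time: 10.1
tool_pos: [0.4143, 0.1784, 0.135]
tcp_rot: [[0.964, 0.266, 0.001], [0.266, -0.964, 0.003], [0.002, -0.003, -1.0]]
ft_force: [-3.7, 8.4, 9.7]
gripper_width: 0.0123
finger_force: 40.0
```

>>> drive_tool:
  dp:
    - [0, 0.27, -0.08]
    - [0, 0.27, -0.05]
    - [0, 0.28, -0.02]
    - [0, 0.28, 0.01]
    - [0, 0.28, 0.03]
    - [0, 0.27, 0.06]
    - [0, 0.26, 0.09]
    - [0, 0.25, 0.11]
  turn:
    - [0, 0, 0]
    - [0, 0, 0]
    - [0, 0, 0]
    - [0, 0, 0]
    - [0, 0, 0]
    - [0, 0, 0]
    - [0, 0, 0]
    - [0, 0, 0]
  fingers: [-1, -1, -1, -1, -1, -1, -1, -1]

```text
time: 10.9
tool_pos: [0.4292, 0.1253, 0.1301]
tcp_rot: [[0.964, 0.266, 0.001], [0.266, -0.964, 0.001], [0.002, -0.001, -1.0]]
ft_force: [0.5, 6.8, 5.0]
gripper_width: 0.0126
finger_force: 41.0
```

```bash
python3 - <<'E'
from h import *
st()
p=ctrl.camera("side");print([(d["at"],round(d["p"],2)) for d in ctrl.boxes_of(p,"pot_grip")])
cv2.imwrite('pics/s6.png',cv2.resize(p['color'][180:330,170:320],None,fx=4,fy=4,interpolation=cv2.INTER_CUBIC))
E
```

```text
t10.9 w [0.4292 0.1253 0.1301] st -0.0904 0.0428 yaw 0.2695 w 0.0126 F [0.5 6.8 5. ] ff 41.0
[([228.0, 249.1], 0.71)]
```

View pics/s6.png

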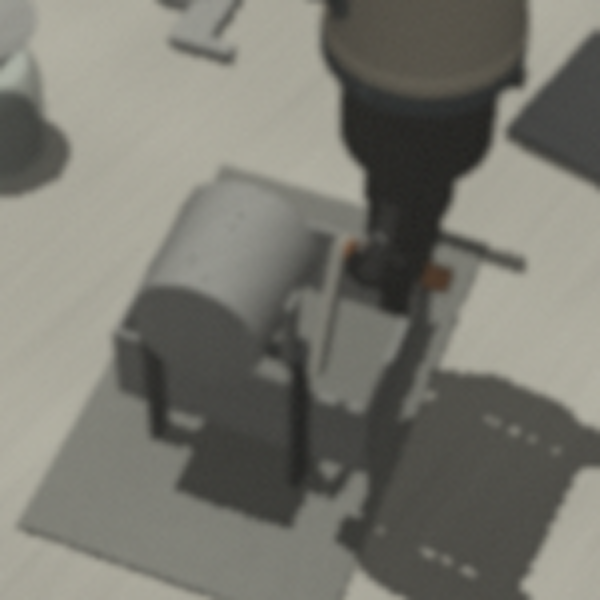

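The pot has swung about 1.6 rad, with its mouth toward the box, and the gripper still holds the handle at (440,275). I continue to the stop.

>>> drive_tool:
  dp:
    - [0, 0.24, 0.14]
    - [0, 0.23, 0.16]
    - [0, 0.21, 0.18]
    - [0, 0.19, 0.2]
    - [0, 0.17, 0.22]
    - [0, 0.15, 0.24]
    - [0, 0.12, 0.25]
    - [0, 0.09, 0.26]
  turn:
    - [0, 0, 0]
    - [0, 0, 0]
    - [0, 0, 0]
    - [0, 0, 0]
    - [0, 0, 0]
    - [0, 0, 0]
    - [0, 0, 0]
    - [0, 0, 0]
  fingers: [-1, -1, -1, -1, -1, -1, -1, -1]

```text
time: 11.8
tool_pos: [0.4383, 0.0913, 0.0887]
tcp_rot: [[0.964, 0.266, 0.001], [0.266, -0.964, 0.001], [0.001, -0.0, -1.0]]
ft_force: [-1.3, 4.7, 7.8]
gripper_width: 0.0125
finger_force: 41.0
```

>>> drive_tool:
  dp:
    - [0, 0, 0]
    - [0, 0, 0]
    - [0, 0, 0]
    - [0, 0, 0]
    - [0, 0, 0]
    - [0, 0, 0]
    - [0, 0, 0]
    - [0, 0, 0]
  turn:
    - [0, 0, 0]
    - [0, 0, 0]
    - [0, 0, 0]
    - [0, 0, 0]
    - [0, 0, 0]
    - [0, 0, 0]
    - [0, 0, 0]
    - [0, 0, 0]
  fingers: [-1, -1, -1, -1, -1, -1, -1, -1]

```text
time: 12.6
tool_pos: [0.4383, 0.0912, 0.0888]
tcp_rot: [[0.964, 0.267, 0.001], [0.267, -0.964, 0.0], [0.001, 0.0, -1.0]]
ft_force: [2.6, 4.2, -3.1]
gripper_width: 0.0126
finger_force: 40.0
```

```bash
python3 - <<'E'
from h import *
st()
for n in("side","top"):
    p=ctrl.camera(n);cv2.imwrite(f"pics/tip_{n}.png",p["color"])
    print([(d["at"],round(d["p"],2)) for d in ctrl.boxes_of(p,"tip0")])
E
```

```text
t12.6 w [0.4383 0.0912 0.0888] st -0.0907 0.0076 yaw 0.27 w 0.0126 F [ 2.6  4.2 -3.1] ff 40.0
[]
[([376.4, 246.3], 0.59), ([359.0, 221.9], 0.47)]
```

>>> drive_tool:
  dp:
    - [0, -0.09, -0.26]
    - [0, -0.12, -0.25]
    - [0, -0.15, -0.24]
    - [0, -0.17, -0.22]
    - [0, -0.19, -0.2]
    - [0, -0.21, -0.18]
    - [0, -0.23, -0.16]
    - [0, -0.24, -0.14]
  turn:
    - [0, 0, 0]
    - [0, 0, 0]
    - [0, 0, 0]
    - [0, 0, 0]
    - [0, 0, 0]
    - [0, 0, 0]
    - [0, 0, 0]
    - [0, 0, 0]
  fingers: [-1, -1, -1, -1, -1, -1, -1, -1]

```text
time: 13.6
tool_pos: [0.43, 0.1224, 0.1317]
tcp_rot: [[0.963, 0.268, 0.004], [0.268, -0.963, -0.004], [0.002, 0.005, -1.0]]
ft_force: [1.7, -34.7, 38.4]
gripper_width: 0.0126
finger_force: 42.1
```

>>> drive_tool:
  dp:
    - [0, -0.25, -0.11]
    - [0, -0.26, -0.09]
    - [0, -0.27, -0.06]
    - [0, -0.28, -0.03]
    - [0, -0.28, -0.01]
    - [0, -0.28, 0.02]
    - [0, -0.27, 0.05]
    - [0, -0.27, 0.08]
  turn:
    - [0, 0, 0]
    - [0, 0, 0]
    - [0, 0, 0]
    - [0, 0, 0]
    - [0, 0, 0]
    - [0, 0, 0]
    - [0, 0, 0]
    - [0, 0, 0]
  fingers: [-1, -1, -1, -1, -1, -1, -1, -1]

```text
time: 14.4
tool_pos: [0.4149, 0.1767, 0.1344]
tcp_rot: [[0.964, 0.267, 0.002], [0.267, -0.964, -0.001], [0.002, 0.001, -1.0]]
ft_force: [4.1, -5.9, 7.3]
gripper_width: 0.0129
finger_force: 42.0
```

>>> drive_tool:
  dp:
    - [0, -0.26, 0.1]
    - [0, -0.25, 0.13]
    - [0, -0.23, 0.15]
    - [0, -0.22, 0.17]
    - [0, -0.2, 0.2]
    - [0, -0.18, 0.21]
    - [0, -0.16, 0.23]
    - [0, -0.13, 0.25]
  turn:
    - [0, 0, 0]
    - [0, 0, 0]
    - [0, 0, 0]
    - [0, 0, 0]
    - [0, 0, 0]
    - [0, 0, 0]
    - [0, 0, 0]
    - [0, 0, 0]
  fingers: [-1, -1, -1, -1, -1, -1, -1, -1]

```text
time: 15.2
tool_pos: [0.4036, 0.2159, 0.0978]
tcp_rot: [[0.964, 0.267, 0.001], [0.267, -0.964, -0.001], [0.001, 0.001, -1.0]]
ft_force: [3.7, -6.3, 1.5]
gripper_width: 0.0126
finger_force: 42.8
```

>>> drive_tool:
  dp:
    - [0, -0.03, 0.07]
    - [0, 0, 0]
    - [0, 0, 0]
    - [0, 0, 0]
  turn:
    - [0, 0, 0]
    - [0, 0, 0]
    - [0, 0, 0]
    - [0, 0, 0]
  fingers: [-1, -1, -1, -1]

```text
time: 15.6
tool_pos: [0.4033, 0.2167, 0.0959]
tcp_rot: [[0.964, 0.267, 0.0], [0.267, -0.964, -0.0], [0.0, 0.0, -1.0]]
ft_force: [2.9, -1.8, -1.3]
gripper_width: 0.0128
finger_force: 42.7
```

>>> drive_tool:
  dp:
    - [0, 0, 0]
    - [0, 0, 0]
    - [0, 0, 0]
    - [0, 0, -1]
    - [0, 0, -1]
    - [0, 0, -1]
    - [0, 0, -1]
    - [0, 0, -1]
  turn:
    - [0, 0, 0]
    - [0, 0, 0]
    - [0, 0, 0]
    - [0, 0, 0]
    - [0, 0, 0]
    - [0, 0, 0]
    - [0, 0, 0]
    - [0, 0, 0]
  fingers: [1, 1, 1, 1, 1, 1, 1, 1]

```text
time: 16.4
tool_pos: [0.4028, 0.2167, 0.2218]
tcp_rot: [[0.964, 0.267, -0.0], [0.267, -0.964, 0.0], [-0.0, -0.0, -1.0]]
ft_force: [0.6, -0.5, -0.1]
gripper_width: 0.0855
finger_force: 0.0
```

>>> drive_tool:
  dp:
    - [0, 1, -1]
    - [0, 1, 0]
    - [0, 1, 0]
    - [0, 1, 0]
    - [0, 1, 0]
    - [0, 1, 0]
    - [0, 1, 0]
    - [0, 1, 0]
  turn:
    - [0, 0, 0]
    - [0, 0, 0]
    - [0, 0, 0]
    - [0, 0, 0]
    - [0, 0, 0]
    - [0, 0, 0]
    - [0, 0, 0]
    - [0, 0, 0]
  fingers: [1, 1, 1, 1, 1, 1, 1, 1]

```text
time: 17.2
tool_pos: [0.4564, 0.0231, 0.2457]
tcp_rot: [[0.964, 0.267, -0.0], [0.267, -0.964, 0.0], [-0.0, -0.0, -1.0]]
ft_force: [0.3, 0.6, -0.1]
gripper_width: 0.0854
finger_force: 0.0
```

>>> drive_tool:
  dp:
    - [0, 1, 0]
    - [0, 1, 0]
    - [0, 1, 0]
    - [0, 1, 0]
    - [0, 1, 0]
    - [0, 1, 0]
    - [0, 1, 0]
    - [0, 0, 0]
  turn:
    - [0, 0, 0]
    - [0, 0, 0]
    - [0, 0, 0]
    - [0, 0, 0]
    - [0, 0, 0]
    - [0, 0, 0]
    - [0, 0, 0]
    - [0, 0, 0]
  fingers: [1, 1, 1, 1, 1, 1, 1, 1]

```text
time: 18.0
tool_pos: [0.5037, -0.147, 0.2455]
tcp_rot: [[0.964, 0.265, 0.0], [0.265, -0.964, -0.0], [0.0, 0.0, -1.0]]
ft_force: [0.5, 0.1, 0.1]
gripper_width: 0.0851
finger_force: 0.0
```

```bash
python3 - <<'E'
from h import *
st()
p=ctrl.camera("top");cv2.imwrite("pics/top2.png",p["color"])
for t in("tip0","pot_grip","clamp_grip","lid"):
    print(t,[(np.round(d["at"],1).tolist(),round(d["p"],2),px2w(p,d["at"],.007)[:2].round(3).tolist()) for d in ctrl.boxes_of(p,t)])
A=cv2.resize(p["color"][175:285,125:265],None,fx=3.5,fy=3.5,interpolation=cv2.INTER_CUBIC)
B=cv2.resize(p["color"][165:275,265:395],None,fx=2.3,fy=3.5,interpolation=cv2.INTER_CUBIC)
cv2.imwrite("pics/v10.png",np.hstack([A,B]))
E
```

```text
t18.0 w [ 0.5037 -0.147   0.2455] st -0.0912 -0.2394 yaw 0.2679 w 0.0851 F [0.5 0.1 0.1] ff 0.0
tip0 [([249.1, 234.0], 0.54, [0.505, -0.034])]
pot_grip [([145.5, 235.0], 0.56, [0.496, 0.26]), ([192.1, 229.5], 0.56, [0.514, 0.128])]
clamp_grip [([250.0, 231.9], 0.54, [0.511, -0.036]), ([144.3, 233.8], 0.53, [0.499, 0.263])]
lid [([305.3, 267.2], 0.61, [0.415, -0.192])]
```

View pics/v10.png

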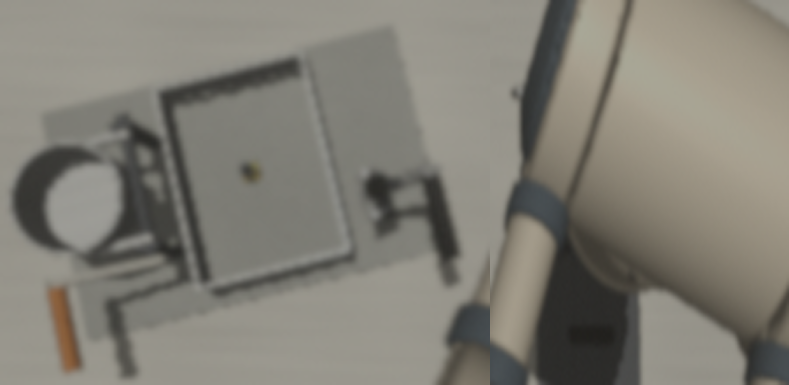

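The pot is empty and upright, and one tip lies in the box at crop (250,172). Now the loose tips: I'll check them in the side view and plan.

```bash
cat >> h.py <<'E'
def plan(x,y,z,yawdeg):
    s=ctrl.read_state();p=np.array(s["tool_pos"]);R=np.array(s["tcp_rot"]);y0=np.degrees(np.arctan2(R[1,0],R[0,0]))
    t=-(yawdeg-y0)/4;a=np.radians(yawdeg);Rn=np.array([[np.cos(a),np.sin(a),0],[np.sin(a),-np.cos(a),0],[0,0,-1]])
    print("turn z units",t.round(2),"dp units",(Rn.T@(np.array([x,y,z])-p)/.025).round(2))
def stw(x,y):
    c,s=np.cos(S[2]),np.sin(S[2]);return S[0]+c*x-s*y,S[1]+s*x+c*y
def tips(name,skip=True):
    p=ctrl.camera(name);im=p["color"];h=cv2.cvtColor(im,cv2.COLOR_BGR2HSV)
    for d in ctrl.boxes_of(p,"tip3"):
        w=px2w(p,d["at"],.007);print(name,"net",np.round(d["at"],1),round(d["p"],2),w[:2].round(3))
    m=cv2.inRange(h,(12,70,60),(35,255,255));n,l,s_,c=cv2.connectedComponentsWithStats(m)
    for i in range(1,n):
        if 2<=s_[i,4]<60:
            w=px2w(p,c[i],.009)
            if .3<w[0]<.75 and -.5<w[1]<.25: print(name,"brass",c[i].round(1),s_[i,4],w[:2].round(3))
    return p
E
python3 - <<'E'
from h import *
tips("side");tips("top")
a=cv2.imread("pics/top0.png")
plan(.612,-.22,.02,-9)
E
```

```text
side net [282.3 181.2] 0.59 [ 0.619 -0.221]
side net [334.2 214.7] 0.54 [ 0.428 -0.195]
side net [259.3 200.2] 0.53 [ 0.627 -0.115]
side net [350.  168.7] 0.52 [ 0.484 -0.395]
side brass [349.  166.7] 11 [ 0.49  -0.399]
side brass [327.1 167.5] 15 [ 0.543 -0.355]
side brass [280.5 179. ] 12 [ 0.628 -0.224]
side brass [261.6 194.2] 11 [ 0.635 -0.137]
side brass [237.3 270.3] 3 [0.527 0.117]
top net [207.5 124.6] 0.58 [0.828 0.097]
top brass [197.7 224.7] 3 [0.528 0.112]
turn z units 6.13 dp units [4.78 2.31 9.03]
```

>>> drive_tool:
  dp:
    - [0, 0, 0]
    - [0, 0, 0]
    - [0, 0, 0]
    - [0, 0, 0]
    - [0, 0, 0]
    - [0, 0, 0]
    - [0, 0, 0]
    - [0, 0, 0]
  turn:
    - [0, 0, 1]
    - [0, 0, 1]
    - [0, 0, 1]
    - [0, 0, 1]
    - [0, 0, 1]
    - [0, 0, 1]
    - [0, 0, 0.13]
    - [0, 0, 0]
  fingers: [-0.4, -0.4, -0.4, -0.4, -0.4, -0.4, -0.4, -0.4]

```text
time: 19.25
tool_pos: [0.5031, -0.1445, 0.2458]
tcp_rot: [[0.988, -0.156, 0.0], [-0.156, -0.988, 0.0], [0.0, -0.0, -1.0]]
ft_force: [-0.4, 0.5, 0.2]
gripper_width: 0.0258
finger_force: 0.0
```

>>> drive_tool:
  dp:
    - [1, 0.5, 1]
    - [1, 0.5, 1]
    - [1, 0.5, 1]
    - [1, 0.5, 1]
    - [0.78, 0.31, 1]
    - [0, 0, 1]
    - [0, 0, 1]
    - [0, 0, 0]
  turn:
    - [0, 0, 0]
    - [0, 0, 0]
    - [0, 0, 0]
    - [0, 0, 0]
    - [0, 0, 0]
    - [0, 0, 0]
    - [0, 0, 0]
    - [0, 0, 0]
  fingers: [-0.4, -0.4, -0.4, -0.4, -0.4, -0.4, -0.4, -0.4]

```text
time: 20.05
tool_pos: [0.6102, -0.2196, 0.0675]
tcp_rot: [[0.988, -0.156, -0.005], [-0.156, -0.988, 0.002], [-0.005, -0.002, -1.0]]
ft_force: [-0.3, 0.9, -0.2]
gripper_width: 0.0257
finger_force: 0.0
```

>>> drive_tool:
  dp:
    - [0, 0, 1]
    - [0, 0, 1]
    - [0, 0, 0]
    - [0, 0, 0]
  turn:
    - [0, 0, 0]
    - [0, 0, 0]
    - [0, 0, 0]
    - [0, 0, 0]
  fingers: [-0.4, -0.4, -0.4, -0.4]

```text
time: 20.45
tool_pos: [0.6125, -0.2206, 0.022]
tcp_rot: [[0.988, -0.157, 0.0], [-0.157, -0.988, -0.0], [0.001, 0.0, -1.0]]
ft_force: [0.3, 0.1, -0.2]
gripper_width: 0.0254
finger_force: 0.0
```

```bash
python3 - <<'E'
from h import *
st();plan(.612,-.22,.0,-9)
a=cv2.imread("pics/side0.png").astype(int);q=ctrl.camera("side");o=q["color"].astype(int)
d=np.abs(o-a).max(2);print(w2px(q,[.612,-.22,.0]),w2px(q,[.612,-.22,.03]))
for r in range(150,196,2): print(r,"".join("#" if v>25 else "+" if v>10 else "." for v in d[r,255:315]))
E
```

```text
t20.4 w [ 0.6125 -0.2206  0.022 ] st -0.006 -0.3394 yaw -0.1573 w 0.0254 F [ 0.3  0.1 -0.2] ff 0.0
turn z units -0.0 dp units [-0.02 -0.02  0.88]
[284.05523444 184.08599645] [284.71394784 176.66213249]
150 ..................+############################+............
152 ..........+..+################################+.............
154 +..+.........################################+.........+....
156 .+..+........+############################+.................
158 .....+........+##########################...................
160 ...+..+........+########################....................
162 .+..............+######################+....................
164 ..+.+.......+.....#####################+....................
166 ++.......+..+++......##################.....................
168 .....+..+..+..........################+.....................
170 ..............+.......+########+.+###+..........+###+....+..
172 ++.....+....+.+.....+.+########..............+##########+...
174 .+..+...+...............+#####+........+####################
176 +..+...+...+.......+......+#################################
178 ...........+....+.......+###################################
180 .....+...+.............+####################################
182 +.............++#########++#################################
184 .++....+...+################################################
186 ...+...+.+..+###############################################
188 .....++......###############################################
190 ....+........###############################################
192 +....+....+..+######...++++#################################
194 ..+..++...+....####+...........+++########################+.
```

>>> drive_tool:
  dp:
    - [0, 0, 0.8]
    - [0, 0, 0.4]
    - [0, 0, 0]
    - [0, 0, 0]
  turn:
    - [0, 0, 0]
    - [0, 0, 0]
    - [0, 0, 0]
    - [0, 0, 0]
  fingers: [-0.4, -0.4, -0.4, -0.4]

```text
time: 20.9
tool_pos: [0.6124, -0.2206, -0.0085]
tcp_rot: [[0.988, -0.157, 0.001], [-0.157, -0.988, -0.0], [0.001, 0.0, -1.0]]
ft_force: [0.9, 0.2, 0.4]
gripper_width: 0.0261
finger_force: 0.0
```

>>> drive_tool:
  dp:
    - [0, 0, 0.2]
    - [0, 0, 0]
    - [0, 0, 0]
  turn:
    - [0, 0, 0]
    - [0, 0, 0]
    - [0, 0, 0]
  fingers: [-0.4, -0.4, -0.4]

```text
time: 21.2
tool_pos: [0.6121, -0.2206, -0.0141]
tcp_rot: [[0.988, -0.157, 0.0], [-0.157, -0.988, -0.0], [0.0, 0.0, -1.0]]
ft_force: [0.0, 0.2, -1.1]
gripper_width: 0.0257
finger_force: 0.0
```

>>> drive_tool:
  dp:
    - [0, 0, 0.2]
    - [0, 0, 0]
    - [0, 0, 0]
  turn:
    - [0, 0, 0]
    - [0, 0, 0]
    - [0, 0, 0]
  fingers: [-0.4, -0.4, -0.4]

```text
time: 21.5
tool_pos: [0.6119, -0.2204, -0.0195]
tcp_rot: [[0.988, -0.157, -0.0], [-0.157, -0.988, 0.0], [-0.0, -0.0, -1.0]]
ft_force: [-0.1, 0.2, -0.2]
gripper_width: 0.0255
finger_force: 0.0
```

>>> drive_tool:
  dp:
    - [0, 0, 0.15]
    - [0, 0, 0]
    - [0, 0, 0]
  turn:
    - [0, 0, 0]
    - [0, 0, 0]
    - [0, 0, 0]
  fingers: [-0.4, -0.4, -0.4]

```text
time: 21.8
tool_pos: [0.612, -0.2205, -0.0232]
tcp_rot: [[0.988, -0.157, -0.0], [-0.157, -0.988, 0.0], [-0.0, -0.0, -1.0]]
ft_force: [0.1, 0.1, 0.0]
gripper_width: 0.0258
finger_force: 0.0
```

>>> drive_tool:
  dp:
    - [0, 0, 0.1]
    - [0, 0, 0]
    - [0, 0, 0]
  turn:
    - [0, 0, 0]
    - [0, 0, 0]
    - [0, 0, 0]
  fingers: [-0.4, -0.4, -0.4]

```text
time: 22.1
tool_pos: [0.612, -0.2205, -0.0256]
tcp_rot: [[0.988, -0.157, -0.0], [-0.157, -0.988, 0.0], [-0.0, -0.0, -1.0]]
ft_force: [0.3, -0.8, 1.3]
gripper_width: 0.0258
finger_force: 0.0
```

>>> drive_tool:
  dp:
    - [0, 0, 0.1]
    - [0, 0, 0]
    - [0, 0, 0]
  turn:
    - [0, 0, 0]
    - [0, 0, 0]
    - [0, 0, 0]
  fingers: [-0.4, -0.4, -0.4]

```text
time: 22.4
tool_pos: [0.6122, -0.2206, -0.0279]
tcp_rot: [[0.988, -0.157, 0.0], [-0.157, -0.988, -0.0], [0.0, 0.0, -1.0]]
ft_force: [0.7, -0.5, 3.9]
gripper_width: 0.0259
finger_force: 1.9
```

>>> drive_tool:
  dp:
    - [0, 0, 0.1]
    - [0, 0, 0]
    - [0, 0, 0]
  turn:
    - [0, 0, 0]
    - [0, 0, 0]
    - [0, 0, 0]
  fingers: [-0.4, -0.4, -0.4]

```text
time: 22.7
tool_pos: [0.6123, -0.2206, -0.0281]
tcp_rot: [[0.988, -0.157, 0.001], [-0.157, -0.988, -0.001], [0.001, 0.0, -1.0]]
ft_force: [-11.8, 4.8, 43.2]
gripper_width: 0.0257
finger_force: 21.3
```

Table contact is at TCP z ≈ -0.028 with the fingers at this opening. I raise 5 mm from the command and grip.

>>> drive_tool:
  dp:
    - [0, 0, -0.2]
    - [0, 0, 0]
    - [0, 0, 0]
    - [0, 0, 0]
    - [0, 0, 0]
  turn:
    - [0, 0, 0]
    - [0, 0, 0]
    - [0, 0, 0]
    - [0, 0, 0]
    - [0, 0, 0]
  fingers: [-0.4, -1, -1, -1, -1]
  force: 40

```text
time: 23.2
tool_pos: [0.6125, -0.2207, -0.0252]
tcp_rot: [[0.988, -0.157, 0.001], [-0.157, -0.988, -0.0], [0.001, 0.0, -1.0]]
ft_force: [-1.4, -0.0, 12.1]
gripper_width: 0.0099
finger_force: 39.1
```

>>> drive_tool:
  dp:
    - [0, 0, -1]
    - [0, 0, -1]
    - [0, 0, -1]
    - [0, 0, -1]
    - [0, 0, -1]
    - [0, 0, -1]
    - [0, 0, -1]
    - [0, 0, -1]
  turn:
    - [0, 0, 0]
    - [0, 0, 0]
    - [0, 0, 0]
    - [0, 0, 0]
    - [0, 0, 0]
    - [0, 0, 0]
    - [0, 0, 0]
    - [0, 0, 0]
  fingers: [-1, -1, -1, -1, -1, -1, -1, -1]

```text
time: 24.0
tool_pos: [0.6118, -0.2204, 0.1748]
tcp_rot: [[0.988, -0.157, -0.001], [-0.157, -0.988, 0.0], [-0.001, -0.0, -1.0]]
ft_force: [1.3, 0.0, -0.8]
gripper_width: 0.0098
finger_force: 39.0
```

```bash
python3 - <<'E'
from h import *
st();tips("side");plan(*stw(.02,0),.19,-9)
E
```

```text
t24.0 w [ 0.6118 -0.2204  0.1748] st -0.0066 -0.339 yaw -0.158 w 0.0098 F [ 1.3  0.  -0.8] ff 39.0
side net [259.9 199.3] 0.61 [ 0.628 -0.119]
side net [350.6 168.9] 0.39 [ 0.482 -0.396]
side brass [349.  166.7] 11 [ 0.49  -0.399]
side brass [327.1 167.5] 15 [ 0.543 -0.355]
side brass [261.6 194.2] 11 [ 0.635 -0.137]
side brass [237.3 270.3] 3 [0.527 0.117]
turn z units -0.01 dp units [ -4.73 -12.8   -0.5 ]
```

>>> drive_tool:
  dp:
    - [-0.37, -1, -0.5]
    - [-0.37, -1, 0]
    - [-0.37, -1, 0]
    - [-0.37, -1, 0]
    - [-0.37, -1, 0]
    - [-0.37, -1, 0]
    - [-0.37, -1, 0]
    - [-0.37, -1, 0]
  turn:
    - [0, 0, 0]
    - [0, 0, 0]
    - [0, 0, 0]
    - [0, 0, 0]
    - [0, 0, 0]
    - [0, 0, 0]
    - [0, 0, 0]
    - [0, 0, 0]
  fingers: [-1, -1, -1, -1, -1, -1, -1, -1]

```text
time: 24.9
tool_pos: [0.5698, -0.0103, 0.1859]
tcp_rot: [[0.988, -0.157, -0.001], [-0.157, -0.988, 0.0], [-0.001, -0.0, -1.0]]
ft_force: [-0.2, -0.1, -0.2]
gripper_width: 0.0096
finger_force: 39.0
```

>>> drive_tool:
  dp:
    - [-0.37, -1, 0]
    - [-0.37, -1, 0]
    - [-0.37, -1, 0]
    - [-0.37, -1, 0]
    - [-0.3, -0.6, 0]
    - [0, 0, 1]
    - [0, 0, 1]
    - [0, 0, 1]
  turn:
    - [0, 0, 0]
    - [0, 0, 0]
    - [0, 0, 0]
    - [0, 0, 0]
    - [0, 0, 0]
    - [0, 0, 0]
    - [0, 0, 0]
    - [0, 0, 0]
  fingers: [-1, -1, -1, -1, -1, -1, -1, -1]

```text
time: 25.7
tool_pos: [0.5443, 0.1092, 0.1107]
tcp_rot: [[0.988, -0.157, -0.0], [-0.157, -0.988, -0.0], [-0.0, 0.0, -1.0]]
ft_force: [-0.4, 0.0, -0.1]
gripper_width: 0.0095
finger_force: 39.0
```

```bash
python3 - <<'E'
from h import *
st();plan(*stw(.02,-.005),.02,-9)
E
```

```text
t25.7 w [0.5443 0.1092 0.1107] st 0.0163 -0.0034 yaw -0.1577 w 0.0095 F [-0.4  0.  -0.1] ff 39.0
turn z units -0.01 dp units [ 0.16 -0.    3.63]
```

>>> drive_tool:
  dp:
    - [0, 0, 1]
    - [0, 0, 1]
    - [0, 0, 1]
    - [0, 0, 0.5]
    - [0, 0, 0]
    - [0, 0, 0]
    - [0, 0, 0]
    - [0, 0, -1]
  turn:
    - [0, 0, 0]
    - [0, 0, 0]
    - [0, 0, 0]
    - [0, 0, 0]
    - [0, 0, 0]
    - [0, 0, 0]
    - [0, 0, 0]
    - [0, 0, 0]
  fingers: [-1, -1, -1, -1, -0.4, -0.4, -0.4, -0.4]

```text
time: 26.5
tool_pos: [0.5435, 0.1091, 0.0487]
tcp_rot: [[0.988, -0.157, -0.003], [-0.157, -0.988, -0.0], [-0.003, 0.001, -1.0]]
ft_force: [0.7, -0.2, 1.0]
gripper_width: 0.0257
finger_force: 0.0
```

>>> drive_tool:
  dp:
    - [0, 0, -1]
    - [0, 0, -1]
    - [0, 0, -1]
    - [0, 0, -1]
    - [0, 0, -1]
    - [0, 0, -1]
    - [0, 0, 0]
    - [0, 0, 0]
  turn:
    - [0, 0, 0]
    - [0, 0, 0]
    - [0, 0, 0]
    - [0, 0, 1]
    - [0, 0, 1]
    - [0, 0, 1]
    - [0, 0, 1]
    - [0, 0, 1]
  fingers: [-0.4, -0.4, -0.4, -0.4, -0.4, -0.4, -0.4, -0.4]

```text
time: 27.3
tool_pos: [0.5453, 0.1093, 0.2016]
tcp_rot: [[0.873, -0.488, 0.004], [-0.488, -0.873, 0.0], [0.003, -0.002, -1.0]]
ft_force: [-0.4, 0.5, -1.0]
gripper_width: 0.0261
finger_force: 0.0
```

>>> drive_tool:
  dp:
    - [0, 0, 0]
    - [0, 0, 0]
    - [0, 0, 0]
    - [0, 0, 0]
    - [0, 0, 0]
  turn:
    - [0, 0, 1]
    - [0, 0, 1]
    - [0, 0, 1]
    - [0, 0, 0.75]
    - [0, 0, 0]
  fingers: [-0.4, -0.4, -0.4, -0.4, -0.4]

```text
time: 27.8
tool_pos: [0.5448, 0.1092, 0.2005]
tcp_rot: [[0.718, -0.696, 0.002], [-0.696, -0.718, 0.0], [0.001, -0.001, -1.0]]
ft_force: [0.1, 0.9, 0.4]
gripper_width: 0.0257
finger_force: 0.0
```

```bash
python3 - <<'E'
from h import *
st();tips("side");plan(.551,-.362,-.005,-44)
E
```

```text
t27.8 w [0.5448 0.1092 0.2005] st 0.0167 -0.0035 yaw -0.7699 w 0.0257 F [0.1 0.9 0.4] ff 0.0
side net [258.6 199. ] 0.59 [ 0.632 -0.117]
side net [352.6 167.3] 0.42 [ 0.481 -0.406]
side net [240.7 275.1] 0.42 [0.513 0.122]
side net [238.3 262.4] 0.4 [0.541 0.095]
side brass [349.  166.7] 11 [ 0.49  -0.399]
side brass [327.1 167.5] 15 [ 0.543 -0.355]
side brass [261.6 194.2] 11 [ 0.635 -0.137]
side brass [234.6 257.5] 11 [0.557 0.09 ]
turn z units 0.01 dp units [13.27 13.38  8.21]
```

>>> drive_tool:
  dp:
    - [1, 1, 0]
    - [1, 1, 0]
    - [1, 1, 0]
    - [1, 1, 0]
    - [1, 1, 0]
    - [1, 1, 0]
    - [1, 1, 0]
    - [1, 1, 0.5]
  turn:
    - [0, 0, 0]
    - [0, 0, 0]
    - [0, 0, 0]
    - [0, 0, 0]
    - [0, 0, 0]
    - [0, 0, 0]
    - [0, 0, 0]
    - [0, 0, 0]
  fingers: [-0.4, -0.4, -0.4, -0.4, -0.4, -0.4, -0.4, -0.4]

```text
time: 28.7
tool_pos: [0.5501, -0.1755, 0.1885]
tcp_rot: [[0.72, -0.694, 0.003], [-0.694, -0.72, -0.001], [0.003, -0.001, -1.0]]
ft_force: [-0.1, -0.4, -0.4]
gripper_width: 0.0255
finger_force: 0.0
```

>>> drive_tool:
  dp:
    - [1, 1, 0.5]
    - [1, 1, 0.5]
    - [1, 1, 0.5]
    - [1, 1, 0.5]
    - [1, 1, 0.5]
    - [0.27, 0.38, 1]
    - [0, 0, 1]
    - [0, 0, 1]
  turn:
    - [0, 0, 0]
    - [0, 0, 0]
    - [0, 0, 0]
    - [0, 0, 0]
    - [0, 0, 0]
    - [0, 0, 0]
    - [0, 0, 0]
    - [0, 0, 0]
  fingers: [-0.4, -0.4, -0.4, -0.4, -0.4, -0.4, -0.4, -0.4]

```text
time: 29.5
tool_pos: [0.5503, -0.3626, 0.0488]
tcp_rot: [[0.719, -0.695, 0.0], [-0.695, -0.719, -0.0], [0.001, -0.0, -1.0]]
ft_force: [-0.6, -0.1, 0.3]
gripper_width: 0.0253
finger_force: 0.0
```

>>> drive_tool:
  dp:
    - [0, 0, 0.5]
    - [0, 0, 0]
    - [0, 0, 0]
  turn:
    - [0, 0, 0]
    - [0, 0, 0]
    - [0, 0, 0]
  fingers: [-0.4, -0.4, -0.4]

```text
time: 29.8
tool_pos: [0.5509, -0.3621, 0.0379]
tcp_rot: [[0.719, -0.695, 0.001], [-0.695, -0.719, -0.001], [0.001, -0.0, -1.0]]
ft_force: [0.0, 0.3, 0.1]
gripper_width: 0.0257
finger_force: 0.0
```

```bash
python3 - <<'E'
from h import *
st();tips("side");plan(.551,-.362,-.025,-44)
E
```

```text
t29.8 w [ 0.5509 -0.3621  0.0379] st -0.103 -0.4593 yaw -0.7682 w 0.0257 F [0.  0.3 0.1] ff 0.0
side net [352.8 168.7] 0.59 [ 0.477 -0.401]
side net [261.1 199.3] 0.49 [ 0.625 -0.121]
side brass [348.9 166.9] 12 [ 0.49  -0.398]
side brass [327.4 168.1] 17 [ 0.54  -0.353]
side brass [261.6 194.2] 11 [ 0.635 -0.137]
side brass [234.4 257.9] 15 [0.556 0.091]
side brass [237.3 270.3] 3 [0.527 0.117]
turn z units -0.01 dp units [-0.01 -0.    2.54]
```

>>> drive_tool:
  dp:
    - [0, 0, 1]
    - [0, 0, 1]
    - [0, 0, 0.5]
    - [0, 0, 0]
    - [0, 0, 0]
    - [0, 0, 0]
    - [0, 0, 0]
    - [0, 0, 0]
  turn:
    - [0, 0, 0]
    - [0, 0, 0]
    - [0, 0, 0]
    - [0, 0, 0]
    - [0, 0, 0]
    - [0, 0, 0]
    - [0, 0, 0]
    - [0, 0, 0]
  fingers: [-0.4, -0.4, -0.4, -0.4, -1, -1, -1, -1]

```text
time: 30.7
tool_pos: [0.5509, -0.3622, -0.0247]
tcp_rot: [[0.719, -0.695, 0.001], [-0.695, -0.719, -0.001], [0.001, -0.0, -1.0]]
ft_force: [1.5, 0.5, 3.9]
gripper_width: 0.0106
finger_force: 39.4
```

>>> drive_tool:
  dp:
    - [0, 0, -1]
    - [0, 0, -1]
    - [0, 0, -1]
    - [0, 0, -1]
    - [0, 0, -1]
    - [0, 0, -1]
    - [0, 0, -1]
    - [0, 0, -1]
  turn:
    - [0, 0, 0]
    - [0, 0, 0]
    - [0, 0, 0]
    - [0, 0, 0]
    - [0, 0, 0]
    - [0, 0, 0]
    - [0, 0, 0]
    - [0, 0, 0]
  fingers: [-1, -1, -1, -1, -1, -1, -1, -1]

```text
time: 31.5
tool_pos: [0.5503, -0.3617, 0.1759]
tcp_rot: [[0.719, -0.695, 0.0], [-0.695, -0.719, -0.0], [0.0, -0.0, -1.0]]
ft_force: [0.1, -0.6, -0.4]
gripper_width: 0.0105
finger_force: 39.0
```

```bash
python3 - <<'E'
from h import *
st();tips("side");plan(*stw(-.02,-.005),.2,-44)
E
```

```text
t31.5 w [ 0.5503 -0.3617  0.1759] st -0.1035 -0.4589 yaw -0.7689 w 0.0105 F [ 0.1 -0.6 -0.4] ff 39.0
side net [240.8 262.6] 0.6 [0.536 0.092]
side net [351.9 169.4] 0.51 [ 0.478 -0.396]
side net [258.9 202.1] 0.45 [ 0.624 -0.108]
side brass [348.8 167.1] 11 [ 0.49  -0.398]
side brass [261.6 194.2] 11 [ 0.635 -0.137]
side brass [234.4 257.9] 15 [0.556 0.091]
side brass [237.3 270.3] 3 [0.527 0.117]
turn z units -0.01 dp units [-14.02 -12.09  -0.86]
```

>>> drive_tool:
  dp:
    - [-1, -0.86, -1]
    - [-1, -0.86, 0]
    - [-1, -0.86, 0]
    - [-1, -0.86, 0]
    - [-1, -0.86, 0]
    - [-1, -0.86, 0]
    - [-1, -0.86, 0]
    - [-1, -0.86, 0]
  turn:
    - [0, 0, 0]
    - [0, 0, 0]
    - [0, 0, 0]
    - [0, 0, 0]
    - [0, 0, 0]
    - [0, 0, 0]
    - [0, 0, 0]
    - [0, 0, 0]
  fingers: [-1, -1, -1, -1, -1, -1, -1, -1]

```text
time: 32.4
tool_pos: [0.5257, -0.0978, 0.1992]
tcp_rot: [[0.719, -0.695, -0.0], [-0.695, -0.719, 0.0], [-0.0, 0.0, -1.0]]
ft_force: [1.3, -0.4, 0.0]
gripper_width: 0.0109
finger_force: 39.0
```

>>> drive_tool:
  dp:
    - [-1, -0.86, 0]
    - [-1, -0.86, 0]
    - [-1, -0.86, 0]
    - [-1, -0.86, 0]
    - [-1, -0.86, 0]
    - [-1, -0.86, 0]
    - [0, 0, 1]
    - [0, 0, 1]
  turn:
    - [0, 0, 0]
    - [0, 0, 0]
    - [0, 0, 0]
    - [0, 0, 0]
    - [0, 0, 0]
    - [0, 0, 0]
    - [0, 0, 0]
    - [0, 0, 0]
  fingers: [-1, -1, -1, -1, -1, -1, -1, -1]

```text
time: 33.2
tool_pos: [0.5083, 0.0989, 0.1491]
tcp_rot: [[0.72, -0.694, 0.002], [-0.694, -0.72, 0.0], [0.001, -0.001, -1.0]]
ft_force: [-0.1, -0.4, -0.4]
gripper_width: 0.0107
finger_force: 39.0
```

```bash
python3 - <<'E'
from h import *
st();plan(*stw(-.02,-.005),.02,-44)
E
```

```text
t33.2 w [0.5083 0.0989 0.1491] st -0.0212 -0.0037 yaw -0.767 w 0.0107 F [-0.1 -0.4 -0.4] ff 39.0
turn z units 0.01 dp units [ 0.07 -0.01  5.16]
```

>>> drive_tool:
  dp:
    - [0, 0, 1]
    - [0, 0, 1]
    - [0, 0, 1]
    - [0, 0, 1]
    - [0, 0, 1]
    - [0, 0, 0]
    - [0, 0, 0]
    - [0, 0, 0]
  turn:
    - [0, 0, 0]
    - [0, 0, 0]
    - [0, 0, 0]
    - [0, 0, 0]
    - [0, 0, 0]
    - [0, 0, 0]
    - [0, 0, 0]
    - [0, 0, 0]
  fingers: [-1, -1, -1, -1, -1, -0.4, -0.4, -0.4]

```text
time: 34.0
tool_pos: [0.5088, 0.0979, 0.0256]
tcp_rot: [[0.719, -0.695, 0.001], [-0.695, -0.719, 0.0], [0.001, -0.001, -1.0]]
ft_force: [0.8, 0.1, -0.5]
gripper_width: 0.0254
finger_force: 0.0
```

>>> drive_tool:
  dp:
    - [0, 0, -1]
    - [0, 0, -1]
    - [0, 0, -1]
    - [0, 0, -1]
    - [0, 0, -1]
    - [0, 0, -1]
    - [0, 0, -1]
    - [0, 0, -0.5]
  turn:
    - [0, 0, 0]
    - [0, 0, 0]
    - [0, 0, 0]
    - [0, 0, -1]
    - [0, 0, -1]
    - [0, 0, -1]
    - [0, 0, -1]
    - [0, 0, -1]
  fingers: [-0.4, -0.4, -0.4, -0.4, -0.4, -0.4, -0.4, -0.4]

```text
time: 34.8
tool_pos: [0.509, 0.0979, 0.2156]
tcp_rot: [[0.914, -0.405, 0.005], [-0.405, -0.914, 0.0], [0.004, -0.002, -1.0]]
ft_force: [-0.3, -1.5, -0.5]
gripper_width: 0.0257
finger_force: 0.0
```

>>> drive_tool:
  dp:
    - [0, 0, 0]
    - [0, 0, 0]
    - [0, 0, 0]
    - [0, 0, 0]
    - [0, 0, 0]
    - [0, 0, 0]
    - [0, 0, 0]
    - [0, 0, 0]
  turn:
    - [0, 0, -1]
    - [0, 0, -1]
    - [0, 0, -1]
    - [0, 0, -1]
    - [0, 0, -1]
    - [0, 0, -1]
    - [0, 0, -1]
    - [0, 0, -1]
  fingers: [-0.4, -0.4, -0.4, -0.4, -0.4, -0.4, -0.4, -0.4]

```text
time: 35.6
tool_pos: [0.5083, 0.0979, 0.2134]
tcp_rot: [[0.99, 0.141, 0.002], [0.141, -0.99, 0.0], [0.002, 0.0, -1.0]]
ft_force: [0.0, 0.6, -0.0]
gripper_width: 0.0257
finger_force: 0.0
```

>>> drive_tool:
  dp:
    - [0, 0, 0]
    - [0, 0, 0]
    - [0, 0, 0]
    - [0, 0, 0]
  turn:
    - [0, 0, -1]
    - [0, 0, -1]
    - [0, 0, -0.5]
    - [0, 0, 0]
  fingers: [-0.4, -0.4, -0.4, -0.4]

```text
time: 36.0
tool_pos: [0.5083, 0.0979, 0.2133]
tcp_rot: [[0.951, 0.309, 0.002], [0.309, -0.951, 0.0], [0.002, 0.0, -1.0]]
ft_force: [0.3, 0.3, 0.3]
gripper_width: 0.0256
finger_force: 0.0
```

```bash
python3 - <<'E'
from h import *
st();tips("side");plan(.475,-.401,.03,18)
E
```

```text
t36.0 w [0.5083 0.0979 0.2133] st -0.0214 -0.0047 yaw 0.3138 w 0.0256 F [0.3 0.3 0.3] ff 0.0
side net [255.6 200.8] 0.61 [ 0.634 -0.106]
side net [250.7 271.2] 0.56 [0.5   0.098]
side net [242.8 262.5] 0.41 [0.532 0.089]
side brass [349.  166.5] 10 [ 0.491 -0.4  ]
side brass [261.6 194.2] 11 [ 0.635 -0.137]
side brass [234.4 257.9] 15 [0.556 0.091]
side brass [237.3 270.3] 3 [0.527 0.117]
side brass [251.7 274.1] 27 [0.492 0.105]
turn z units -0.03 dp units [-7.43 18.57  7.32]
```

>>> drive_tool:
  dp:
    - [-0.4, 1, 0]
    - [-0.4, 1, 0]
    - [-0.4, 1, 0]
    - [-0.4, 1, 0]
    - [-0.4, 1, 0]
    - [-0.4, 1, 0]
    - [-0.4, 1, 0]
    - [-0.4, 1, 0]
  turn:
    - [0, 0, 0]
    - [0, 0, 0]
    - [0, 0, 0]
    - [0, 0, 0]
    - [0, 0, 0]
    - [0, 0, 0]
    - [0, 0, 0]
    - [0, 0, 0]
  fingers: [-0.4, -0.4, -0.4, -0.4, -0.4, -0.4, -0.4, -0.4]

```text
time: 36.9
tool_pos: [0.4936, -0.1182, 0.2125]
tcp_rot: [[0.952, 0.307, 0.001], [0.307, -0.952, -0.0], [0.001, 0.0, -1.0]]
ft_force: [-0.2, 0.1, 0.9]
gripper_width: 0.0259
finger_force: 0.0
```

>>> drive_tool:
  dp:
    - [-0.4, 1, 0]
    - [-0.4, 1, 0.5]
    - [-0.4, 1, 0.5]
    - [-0.4, 1, 0.5]
    - [-0.4, 1, 0.5]
    - [-0.4, 1, 0.5]
    - [-0.4, 1, 0.5]
    - [-0.4, 1, 0.5]
  turn:
    - [0, 0, 0]
    - [0, 0, 0]
    - [0, 0, 0]
    - [0, 0, 0]
    - [0, 0, 0]
    - [0, 0, 0]
    - [0, 0, 0]
    - [0, 0, 0]
  fingers: [-0.4, -0.4, -0.4, -0.4, -0.4, -0.4, -0.4, -0.4]

```text
time: 37.7
tool_pos: [0.4791, -0.3332, 0.1244]
tcp_rot: [[0.952, 0.307, 0.001], [0.307, -0.952, -0.0], [0.0, 0.001, -1.0]]
ft_force: [-0.0, 0.6, 0.1]
gripper_width: 0.0256
finger_force: 0.0
```

>>> drive_tool:
  dp:
    - [-0.4, 1, 1]
    - [-0.4, 1, 1]
    - [-0.23, 0.57, 1]
    - [0, 0, 0.8]
    - [0, 0, 0]
    - [0, 0, 0]
  turn:
    - [0, 0, 0]
    - [0, 0, 0]
    - [0, 0, 0]
    - [0, 0, 0]
    - [0, 0, 0]
    - [0, 0, 0]
  fingers: [-0.4, -0.4, -0.4, -0.4, -0.4, -0.4]

```text
time: 38.3
tool_pos: [0.4746, -0.4009, 0.0301]
tcp_rot: [[0.952, 0.308, -0.0], [0.308, -0.952, 0.0], [-0.0, -0.0, -1.0]]
ft_force: [0.3, -0.4, 0.2]
gripper_width: 0.0257
finger_force: 0.0
```

```bash
python3 - <<'E'
from h import *
st();tips("side");plan(.475,-.401,-.0245,18)
E
```

```text
t38.3 w [ 0.4746 -0.4009  0.0301] st -0.1869 -0.4764 yaw 0.3126 w 0.0257 F [ 0.3 -0.4  0.2] ff 0.0
side net [249.8 273.6] 0.57 [0.498 0.105]
side net [257.7 196.4] 0.56 [ 0.64  -0.124]
side net [352.9 170.7] 0.38 [ 0.473 -0.392]
side net [238.5 261.4] 0.37 [0.543 0.093]
side brass [348.8 167.3] 10 [ 0.49  -0.397]
side brass [261.6 194.2] 11 [ 0.635 -0.137]
side brass [234.4 257.9] 15 [0.556 0.091]
side brass [237.3 270.3] 3 [0.527 0.117]
side brass [251.3 273.6] 23 [0.494 0.104]
turn z units -0.01 dp units [-0.   -0.01  2.22]
```

>>> drive_tool:
  dp:
    - [0, 0, 1]
    - [0, 0, 1]
    - [0, 0, 0.2]
    - [0, 0, 0]
    - [0, 0, 0]
    - [0, 0, 0]
    - [0, 0, 0]
    - [0, 0, 0]
  turn:
    - [0, 0, 0]
    - [0, 0, 0]
    - [0, 0, 0]
    - [0, 0, 0]
    - [0, 0, 0]
    - [0, 0, 0]
    - [0, 0, 0]
    - [0, 0, 0]
  fingers: [-0.4, -0.4, -0.4, -0.4, -1, -1, -1, -1]

```text
time: 39.2
tool_pos: [0.4752, -0.4017, -0.0242]
tcp_rot: [[0.951, 0.308, 0.002], [0.308, -0.951, -0.001], [0.001, 0.002, -1.0]]
ft_force: [-0.3, 0.5, 9.0]
gripper_width: 0.0086
finger_force: 39.7
```

>>> drive_tool:
  dp:
    - [0, 0, -1]
    - [0, 0, -1]
    - [0, 0, -1]
    - [0, 0, -1]
    - [0, 0, -1]
    - [0, 0, -1]
    - [0, 0, -1]
    - [0, 0, -1]
  turn:
    - [0, 0, 0]
    - [0, 0, 0]
    - [0, 0, 0]
    - [0, 0, 0]
    - [0, 0, 0]
    - [0, 0, 0]
    - [0, 0, 0]
    - [0, 0, 0]
  fingers: [-1, -1, -1, -1, -1, -1, -1, -1]

```text
time: 40.0
tool_pos: [0.4744, -0.401, 0.1762]
tcp_rot: [[0.951, 0.308, 0.0], [0.308, -0.951, -0.001], [0.0, 0.001, -1.0]]
ft_force: [-1.3, 0.7, -0.1]
gripper_width: 0.0087
finger_force: 39.3
```

```bash
python3 - <<'E'
from h import *
st();tips("side");plan(*stw(-.005,.005),.2,18)
E
```

```text
t40.0 w [ 0.4744 -0.401   0.1762] st -0.1871 -0.4764 yaw 0.3132 w 0.0087 F [-1.3  0.7 -0.1] ff 39.3
side net [250.9 271.2] 0.5 [0.5   0.098]
side net [258.2 200.1] 0.44 [ 0.63  -0.113]
side brass [261.6 194.2] 11 [ 0.635 -0.137]
side brass [234.5 257.8] 16 [0.557 0.091]
side brass [237.3 270.3] 3 [0.527 0.117]
side brass [251.3 273.6] 23 [0.494 0.104]
turn z units -0.01 dp units [  8.09 -18.99  -0.86]
```

>>> drive_tool:
  dp:
    - [0.42, -1, -1]
    - [0.42, -1, -0.4]
    - [0.42, -1, 0]
    - [0.42, -1, 0]
    - [0.42, -1, 0]
    - [0.42, -1, 0]
    - [0.42, -1, 0]
    - [0.42, -1, 0]
  turn:
    - [0, 0, 0]
    - [0, 0, 0]
    - [0, 0, 0]
    - [0, 0, 0]
    - [0, 0, 0]
    - [0, 0, 0]
    - [0, 0, 0]
    - [0, 0, 0]
  fingers: [-1, -1, -1, -1, -1, -1, -1, -1]

```text
time: 40.9
tool_pos: [0.4925, -0.1837, 0.2094]
tcp_rot: [[0.951, 0.308, -0.0], [0.308, -0.951, 0.0], [-0.0, -0.0, -1.0]]
ft_force: [0.2, 0.1, -0.5]
gripper_width: 0.0087
finger_force: 39.3
```

>>> drive_tool:
  dp:
    - [0.42, -1, 0]
    - [0.42, -1, 0]
    - [0.42, -1, 0]
    - [0.42, -1, 0]
    - [0.42, -1, 0]
    - [0.42, -1, 0]
    - [0.42, -1, 0]
    - [0.42, -1, 0]
  turn:
    - [0, 0, 0]
    - [0, 0, 0]
    - [0, 0, 0]
    - [0, 0, 0]
    - [0, 0, 0]
    - [0, 0, 0]
    - [0, 0, 0]
    - [0, 0, 0]
  fingers: [-1, -1, -1, -1, -1, -1, -1, -1]

```text
time: 41.7
tool_pos: [0.5108, 0.0323, 0.2094]
tcp_rot: [[0.951, 0.308, -0.0], [0.308, -0.951, -0.0], [-0.0, -0.0, -1.0]]
ft_force: [-0.0, -1.0, 0.3]
gripper_width: 0.0091
finger_force: 39.3
```

>>> drive_tool:
  dp:
    - [0.42, -1, 0]
    - [0.42, -1, 0]
    - [0.42, -1, 0]
    - [0, 0, 1]
    - [0, 0, 1]
    - [0, 0, 1]
  turn:
    - [0, 0, 0]
    - [0, 0, 0]
    - [0, 0, 0]
    - [0, 0, 0]
    - [0, 0, 0]
    - [0, 0, 0]
  fingers: [-1, -1, -1, -1, -1, -1]

```text
time: 42.3
tool_pos: [0.5177, 0.1126, 0.1337]
tcp_rot: [[0.951, 0.309, 0.0], [0.309, -0.951, 0.0], [0.0, 0.0, -1.0]]
ft_force: [-0.2, -0.9, -0.4]
gripper_width: 0.0086
finger_force: 39.3
```

```bash
python3 - <<'E'
from h import *
st();plan(*stw(-.005,.005),.025,18)
E
```

```text
t42.3 w [0.5177 0.1126 0.1337] st -0.0084 0.007 yaw 0.3138 w 0.0086 F [-0.2 -0.9 -0.4] ff 39.3
turn z units -0.01 dp units [0.13 0.08 4.35]
```

>>> drive_tool:
  dp:
    - [0, 0, 1]
    - [0, 0, 1]
    - [0, 0, 1]
    - [0, 0, 1]
    - [0, 0, 0.3]
    - [0, 0, 0]
    - [0, 0, 0]
    - [0, 0, 0]
  turn:
    - [0, 0, 0]
    - [0, 0, 0]
    - [0, 0, 0]
    - [0, 0, 0]
    - [0, 0, 0]
    - [0, 0, 0]
    - [0, 0, 0]
    - [0, 0, 0]
  fingers: [-1, -1, -1, -1, -1, -0.4, -0.4, -0.4]

```text
time: 43.1
tool_pos: [0.5187, 0.1124, 0.0281]
tcp_rot: [[0.951, 0.308, 0.002], [0.308, -0.951, 0.0], [0.002, 0.0, -1.0]]
ft_force: [-0.8, 0.0, 0.2]
gripper_width: 0.0256
finger_force: 0.0
```

>>> drive_tool:
  dp:
    - [0, 0, -1]
    - [0, 0, -1]
    - [0, 0, -1]
    - [0, 0, -1]
    - [0, 0, -1]
    - [0, 0, -1]
    - [0, 0, -1]
    - [0, 0, -0.5]
  turn:
    - [0, 0, 0]
    - [0, 0, 0]
    - [0, 0, 0]
    - [0, 0, -1]
    - [0, 0, -1]
    - [0, 0, -1]
    - [0, 0, -1]
    - [0, 0, -1]
  fingers: [-0.4, -0.4, -0.4, -0.4, -0.4, -0.4, -0.4, -0.4]

```text
time: 43.9
tool_pos: [0.5188, 0.1124, 0.2177]
tcp_rot: [[0.787, 0.617, 0.004], [0.617, -0.787, 0.0], [0.004, 0.002, -1.0]]
ft_force: [0.3, -0.4, -0.5]
gripper_width: 0.0259
finger_force: 0.0
```

>>> drive_tool:
  dp:
    - [0, 0, 0]
    - [0, 0, 0]
    - [0, 0, 0]
    - [0, 0, 0]
    - [0, 0, 0]
    - [0, 0, 0]
    - [0, 0, 0]
    - [0, 0, 0]
  turn:
    - [0, 0, -1]
    - [0, 0, -1]
    - [0, 0, -1]
    - [0, 0, -1]
    - [0, 0, -1]
    - [0, 0, -1]
    - [0, 0, -1]
    - [0, 0, -1]
  fingers: [-0.4, -0.4, -0.4, -0.4, -0.4, -0.4, -0.4, -0.4]

```text
time: 44.7
tool_pos: [0.518, 0.1123, 0.2156]
tcp_rot: [[0.34, 0.94, 0.002], [0.94, -0.34, 0.0], [0.001, 0.001, -1.0]]
ft_force: [-0.0, 0.1, -0.4]
gripper_width: 0.0256
finger_force: 0.0
```

>>> drive_tool:
  dp:
    - [0, 0, 0]
    - [0, 0, 0]
    - [0, 0, 0]
    - [0, 0, 0]
    - [0, 0, 0]
    - [0, 0, 0]
    - [0, 0, 0]
    - [0, 0, 0]
  turn:
    - [0, 0, -1]
    - [0, 0, -1]
    - [0, 0, -1]
    - [0, 0, -1]
    - [0, 0, -1]
    - [0, 0, -1]
    - [0, 0, -0.25]
    - [0, 0, 0]
  fingers: [-0.4, -0.4, -0.4, -0.4, -0.4, -0.4, -0.4, -0.4]

```text
time: 45.5
tool_pos: [0.5181, 0.1123, 0.2152]
tcp_rot: [[-0.085, 0.996, 0.001], [0.996, 0.085, 0.0], [0.0, 0.001, -1.0]]
ft_force: [-0.2, -0.8, 0.5]
gripper_width: 0.0256
finger_force: 0.0
```

```bash
python3 - <<'E'
from h import *
st();tips("side");tips("top");plan(.631,-.12,.03,95)
E
```

```text
t45.5 w [0.5181 0.1123 0.2152] st -0.0082 0.0066 yaw 1.656 w 0.0256 F [-0.2 -0.8  0.5] ff 0.0
side brass [262.2 194.1] 9 [ 0.634 -0.138]
side brass [234.5 257.7] 13 [0.557 0.091]
side brass [251.7 274.1] 31 [0.492 0.105]
top net [204.3 220. ] 0.59 [0.542 0.094]
top net [247.8 231.2] 0.28 [ 0.513 -0.03 ]
top brass [284.5 190.5] 8 [ 0.631 -0.134]
top brass [202.8 216.5] 12 [0.552 0.098]
top brass [197.5 223.5] 8 [0.531 0.113]
top brass [198.6 237.4] 20 [0.492 0.108]
turn z units -0.03 dp units [-9.65  3.69  7.39]
```

>>> drive_tool:
  dp:
    - [-1, 0.4, 0]
    - [-1, 0.4, 0]
    - [-1, 0.4, 0]
    - [-1, 0.4, 0]
    - [-1, 0.4, 0]
    - [-1, 0.4, 0]
    - [-1, 0.4, 0.5]
    - [-1, 0.4, 1]
  turn:
    - [0, 0, 0]
    - [0, 0, 0]
    - [0, 0, 0]
    - [0, 0, 0]
    - [0, 0, 0]
    - [0, 0, 0]
    - [0, 0, 0]
    - [0, 0, 0]
  fingers: [-0.4, -0.4, -0.4, -0.4, -0.4, -0.4, -0.4, -0.4]

```text
time: 46.5
tool_pos: [0.6166, -0.0814, 0.1781]
tcp_rot: [[-0.085, 0.996, 0.004], [0.996, 0.085, -0.001], [-0.001, 0.003, -1.0]]
ft_force: [0.0, -0.8, -0.2]
gripper_width: 0.0255
finger_force: 0.0
```

>>> drive_tool:
  dp:
    - [-1, 0.4, 1]
    - [-0.65, 0.1, 1]
    - [0, 0, 1]
    - [0, 0, 1]
    - [0, 0, 1]
    - [0, 0, 0.9]
    - [0, 0, 0]
    - [0, 0, 0]
  turn:
    - [0, 0, 0]
    - [0, 0, 0]
    - [0, 0, 0]
    - [0, 0, 0]
    - [0, 0, 0]
    - [0, 0, 0]
    - [0, 0, 0]
    - [0, 0, 0]
  fingers: [-0.4, -0.4, -0.4, -0.4, -0.4, -0.4, -0.4, -0.4]

```text
time: 47.3
tool_pos: [0.631, -0.1201, 0.0298]
tcp_rot: [[-0.086, 0.996, -0.0], [0.996, 0.086, 0.0], [0.0, -0.0, -1.0]]
ft_force: [0.4, -0.5, 1.1]
gripper_width: 0.0254
finger_force: 0.0
```

```bash
python3 - <<'E'
from h import *
st();tips("side");plan(.631,-.12,-.0245,95)
E
```

```text
t47.3 w [ 0.631  -0.1201  0.0298] st 0.0387 -0.2475 yaw 1.6567 w 0.0254 F [ 0.4 -0.5  1.1] ff 0.0
side net [240.5 263.2] 0.56 [0.535 0.094]
side net [258.5 199.4] 0.44 [ 0.631 -0.116]
side brass [262.2 194.6] 8 [ 0.633 -0.136]
side brass [234.4 257.9] 15 [0.556 0.091]
side brass [237.3 270.3] 3 [0.527 0.117]
side brass [251.1 273.9] 31 [0.494 0.105]
turn z units -0.02 dp units [ 0.01 -0.03  2.21]
```

>>> drive_tool:
  dp:
    - [0, 0, 1]
    - [0, 0, 1]
    - [0, 0, 0.2]
    - [0, 0, 0]
    - [0, 0, 0]
    - [0, 0, 0]
    - [0, 0, 0]
    - [0, 0, 0]
  turn:
    - [0, 0, 0]
    - [0, 0, 0]
    - [0, 0, 0]
    - [0, 0, 0]
    - [0, 0, 0]
    - [0, 0, 0]
    - [0, 0, 0]
    - [0, 0, 0]
  fingers: [-0.4, -0.4, -0.4, -0.4, -1, -1, -1, -1]

```text
time: 48.2
tool_pos: [0.6319, -0.1203, -0.0242]
tcp_rot: [[-0.086, 0.996, 0.002], [0.996, 0.086, -0.001], [-0.001, 0.002, -1.0]]
ft_force: [-0.2, 0.9, 9.4]
gripper_width: 0.0093
finger_force: 39.9
```

>>> drive_tool:
  dp:
    - [0, 0, -1]
    - [0, 0, -1]
    - [0, 0, -1]
    - [0, 0, -1]
    - [0, 0, -1]
    - [0, 0, -1]
    - [0, 0, -1]
    - [0, 0, -1]
  turn:
    - [0, 0, 0]
    - [0, 0, 0]
    - [0, 0, 0]
    - [0, 0, 0]
    - [0, 0, 0]
    - [0, 0, 0]
    - [0, 0, 0]
    - [0, 0, 0]
  fingers: [-1, -1, -1, -1, -1, -1, -1, -1]

```text
time: 49.0
tool_pos: [0.6308, -0.1201, 0.1761]
tcp_rot: [[-0.086, 0.996, 0.0], [0.996, 0.086, -0.0], [-0.0, 0.0, -1.0]]
ft_force: [0.2, -0.0, 0.3]
gripper_width: 0.0097
finger_force: 39.0
```

```bash
python3 - <<'E'
from h import *
st();tips("side");plan(*stw(.01,0),.2,95)
E
```

```text
t49.0 w [ 0.6308 -0.1201  0.1761] st 0.0385 -0.2474 yaw 1.657 w 0.0097 F [ 0.2 -0.   0.3] ff 39.0
side net [220.7 179.2] 0.59 [ 0.771 -0.116]
side net [240.2 263.7] 0.52 [0.535 0.096]
side net [251.1 271.7] 0.45 [0.498 0.099]
side brass [234.5 257.8] 16 [0.557 0.091]
side brass [237.3 270.3] 3 [0.527 0.117]
side brass [251.1 273.8] 31 [0.494 0.105]
turn z units -0.01 dp units [ 9.55 -2.99 -0.86]
```

>>> drive_tool:
  dp:
    - [0.96, -0.3, -1]
    - [0.96, -0.3, 0]
    - [0.96, -0.3, 0]
    - [0.96, -0.3, 0]
    - [0.96, -0.3, 0]
    - [0.96, -0.3, 0]
    - [0.96, -0.3, 0]
    - [0.96, -0.3, 0]
  turn:
    - [0, 0, 0]
    - [0, 0, 0]
    - [0, 0, 0]
    - [0, 0, 0]
    - [0, 0, 0]
    - [0, 0, 0]
    - [0, 0, 0]
    - [0, 0, 0]
  fingers: [-1, -1, -1, -1, -1, -1, -1, -1]

```text
time: 49.9
tool_pos: [0.5538, 0.0669, 0.1993]
tcp_rot: [[-0.086, 0.996, -0.0], [0.996, 0.086, 0.0], [0.0, -0.0, -1.0]]
ft_force: [0.5, 0.8, -0.3]
gripper_width: 0.0094
finger_force: 39.1
```

>>> drive_tool:
  dp:
    - [0.96, -0.3, 0]
    - [0.96, -0.3, 0]
    - [0, 0, 0]
    - [0, 0, 1]
    - [0, 0, 1]
    - [0, 0, 1]
    - [0, 0, 0]
    - [0, 0, 0]
  turn:
    - [0, 0, 0]
    - [0, 0, 0]
    - [0, 0, 0]
    - [0, 0, 0]
    - [0, 0, 0]
    - [0, 0, 0]
    - [0, 0, 0]
    - [0, 0, 0]
  fingers: [-1, -1, -1, -1, -1, -1, -1, -1]

```text
time: 50.7
tool_pos: [0.5356, 0.1122, 0.1248]
tcp_rot: [[-0.086, 0.996, -0.001], [0.996, 0.086, -0.0], [-0.0, -0.001, -1.0]]
ft_force: [0.3, 0.8, 0.3]
gripper_width: 0.0095
finger_force: 39.1
```

```bash
python3 - <<'E'
from h import *
st();plan(*stw(.01,0),.025,95)
E
```

```text
t50.7 w [0.5356 0.1122 0.1248] st 0.0087 0.0018 yaw 1.6568 w 0.0095 F [0.3 0.8 0.3] ff 39.1
turn z units -0.02 dp units [-0.06  0.06  3.99]
```

>>> drive_tool:
  dp:
    - [0, 0, 1]
    - [0, 0, 1]
    - [0, 0, 1]
    - [0, 0, 1]
    - [0, 0, 0]
    - [0, 0, 0]
    - [0, 0, 0]
    - [0, 0, 0]
  turn:
    - [0, 0, 0]
    - [0, 0, 0]
    - [0, 0, 0]
    - [0, 0, 0]
    - [0, 0, 0]
    - [0, 0, 0]
    - [0, 0, 0]
    - [0, 0, 0]
  fingers: [-1, -1, -1, -1, -1, -0.4, -0.4, -0.4]

```text
time: 51.5
tool_pos: [0.5365, 0.1126, 0.026]
tcp_rot: [[-0.086, 0.996, 0.002], [0.996, 0.086, 0.0], [0.0, 0.002, -1.0]]
ft_force: [0.5, -1.3, -0.4]
gripper_width: 0.0257
finger_force: 0.0
```

>>> drive_tool:
  dp:
    - [0, 0, -1]
    - [0, 0, -1]
    - [0, 0, -1]
    - [0, 0, -1]
    - [0, 0, -1]
    - [0, 0, -1]
    - [0, 0, -1]
    - [0, 0, -1]
  turn:
    - [0, 0, 0]
    - [0, 0, 0]
    - [0, 0, 0]
    - [0, 0, 0]
    - [0, 0, 0]
    - [0, 0, 1]
    - [0, 0, 0.03]
    - [0, 0, 0]
  fingers: [-0.4, -0.4, -0.4, -0.4, -0.4, -0.4, -0.4, -0.4]

```text
time: 52.3
tool_pos: [0.5354, 0.1126, 0.2267]
tcp_rot: [[-0.014, 1.0, 0.001], [1.0, 0.014, 0.0], [0.0, 0.001, -1.0]]
ft_force: [-0.8, -0.7, -0.1]
gripper_width: 0.0255
finger_force: 0.0
```

```bash
python3 - <<'E'
from h import *
st();q=tips("side");p=tips("top");plan(.4344,-.1966,.06,90.9)
for t in("lid",): print([(d["at"],d["p"]) for d in ctrl.boxes_of(p,t)])
f=lambda im,r,c,h,w:cv2.resize(im[r:r+h,c:c+w],(395,360),interpolation=cv2.INTER_CUBIC)
cv2.imwrite("pics/v11.png",np.hstack([f(p["color"],170,110,170,240),f(q["color"],150,170,170,240)]))
E
```

```text
t52.3 w [0.5354 0.1126 0.2267] st 0.0086 0.0022 yaw 1.585 w 0.0255 F [-0.8 -0.7 -0.1] ff 0.0
side net [250.4 272.9] 0.42 [0.498 0.103]
side net [250.8 261.4] 0.41 [0.518 0.074]
side net [232.7 254.6] 0.41 [0.567 0.084]
side brass [234.6 257.5] 19 [0.557 0.09 ]
side brass [249.4 257. ] 19 [0.528 0.066]
side brass [251.7 274.2] 30 [0.492 0.105]
top brass [203.1 215.4] 20 [0.555 0.098]
top brass [196.8 224.3] 13 [0.529 0.115]
top brass [212.7 225.9] 15 [0.525 0.07 ]
top brass [198.7 237.5] 19 [0.492 0.108]
top brass [192.5 239. ] 6 [0.487 0.125]
turn z units -0.02 dp units [-12.3   -4.24   6.62]
[([307.5, 261.9], 0.92), ([207.9, 231.2], 0.32)]
```

View pics/v11.png

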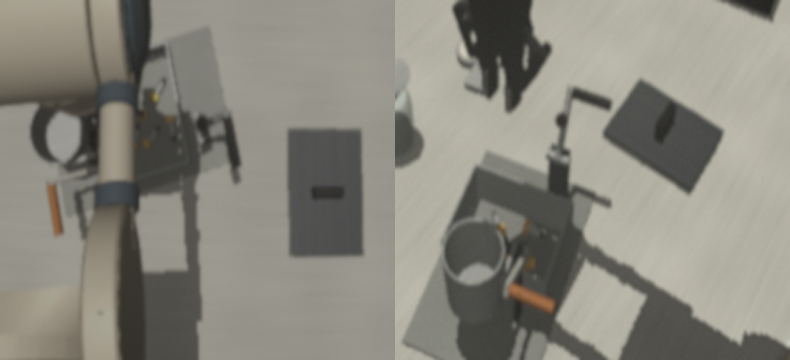

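The box holds five tips, and the worktop is clear of them. The lid is unmoved at crop (325,192), with its bar upright, so now I go for the lid.

>>> drive_tool:
  dp:
    - [-1, -0.35, 0]
    - [-1, -0.35, 0]
    - [-1, -0.35, 0]
    - [-1, -0.35, 0]
    - [-1, -0.35, 0]
    - [-1, -0.35, 0]
    - [-1, -0.35, 0]
    - [-1, -0.35, 0]
  turn:
    - [0, 0, 0]
    - [0, 0, 0]
    - [0, 0, 0]
    - [0, 0, 0]
    - [0, 0, 0]
    - [0, 0, 0]
    - [0, 0, 0]
    - [0, 0, 0]
  fingers: [-0.2, -0.2, -0.2, -0.2, -0.2, -0.2, -0.2, -0.2]

```text
time: 53.35
tool_pos: [0.4674, -0.0892, 0.2237]
tcp_rot: [[-0.014, 1.0, -0.002], [1.0, 0.014, 0.0], [0.001, -0.002, -1.0]]
ft_force: [-0.3, -0.6, 0.8]
gripper_width: 0.0343
finger_force: 0.0
```

>>> drive_tool:
  dp:
    - [-1, -0.35, 0.5]
    - [-1, -0.35, 1]
    - [-1, -0.35, 1]
    - [-1, -0.35, 1]
    - [-0.3, -0.04, 1]
    - [0, 0, 1]
    - [0, 0, 0.5]
    - [0, 0, 0]
  turn:
    - [0, 0, 0]
    - [0, 0, 0]
    - [0, 0, 0]
    - [0, 0, 0]
    - [0, 0, 0]
    - [0, 0, 0]
    - [0, 0, 0]
    - [0, 0, 0]
  fingers: [-0.2, -0.2, -0.2, -0.2, -0.2, -0.2, -0.2, -0.2]

```text
time: 54.15
tool_pos: [0.4324, -0.1956, 0.0725]
tcp_rot: [[-0.014, 1.0, -0.004], [1.0, 0.014, 0.002], [0.002, -0.004, -1.0]]
ft_force: [-0.3, 1.0, 0.0]
gripper_width: 0.0345
finger_force: 0.0
```

```bash
python3 - <<'E'
from h import *
st();plan(.4344,-.1966,-.008,90.9)
E
```

```text
t54.1 w [ 0.4324 -0.1956  0.0725] st -0.1729 -0.2673 yaw 1.5849 w 0.0345 F [-0.3  1.   0. ] ff 0.0
turn z units -0.02 dp units [-0.04  0.08  3.22]
```

>>> drive_tool:
  dp:
    - [0, 0.04, 1]
    - [0, 0, 1]
    - [0, 0, 0.8]
    - [0, 0, 0.4]
    - [0, 0, 0]
    - [0, 0, 0]
  turn:
    - [0, 0, 0]
    - [0, 0, 0]
    - [0, 0, 0]
    - [0, 0, 0]
    - [0, 0, 0]
    - [0, 0, 0]
  fingers: [-0.2, -0.2, -0.2, -0.2, -0.2, -0.2]

```text
time: 54.75
tool_pos: [0.4352, -0.1965, -0.0049]
tcp_rot: [[-0.014, 1.0, 0.0], [1.0, 0.014, -0.0], [-0.0, 0.0, -1.0]]
ft_force: [-0.5, -0.5, 0.6]
gripper_width: 0.0338
finger_force: 0.0
```

>>> drive_tool:
  dp:
    - [0, 0, 0]
    - [0, 0, 0]
    - [0, 0, 0]
    - [0, 0, 0]
    - [0, 0, 0]
    - [0, 0, 0]
  turn:
    - [0, 0, 0]
    - [0, 0, 0]
    - [0, 0, 0]
    - [0, 0, 0]
    - [0, 0, 0]
    - [0, 0, 0]
  fingers: [-1, -1, -1, -1, -1, -1]
  force: 80

```text
time: 55.35
tool_pos: [0.4354, -0.1967, -0.0044]
tcp_rot: [[-0.014, 1.0, 0.001], [1.0, 0.014, -0.001], [-0.001, 0.001, -1.0]]
ft_force: [-1.7, 0.5, 12.8]
gripper_width: 0.0125
finger_force: 79.4
```

>>> drive_tool:
  dp:
    - [0, 0, -0.5]
    - [0, 0, -0.5]
    - [0, 0, -1]
    - [0, 0, -1]
    - [0, 0, -1]
    - [0, 0, -1]
    - [0, 0, 0]
    - [0, 0, 0]
  turn:
    - [0, 0, 0]
    - [0, 0, 0]
    - [0, 0, 0]
    - [0, 0, 0]
    - [0, 0, 0]
    - [0, 0, 0]
    - [0, 0, 0]
    - [0, 0, 0]
  fingers: [-1, -1, -1, -1, -1, -1, -1, -1]

```text
time: 56.15
tool_pos: [0.4351, -0.1965, 0.1201]
tcp_rot: [[-0.014, 1.0, 0.001], [1.0, 0.014, -0.001], [-0.001, 0.001, -1.0]]
ft_force: [-0.3, -0.2, -2.7]
gripper_width: 0.0122
finger_force: 78.6
```

```bash
python3 - <<'E'
from h import *
st()
plan(*stw(0,0),.2,np.degrees(.27)+90)
E
```

```text
t56.1 w [ 0.4351 -0.1965  0.1201] st -0.1705 -0.2689 yaw 1.5852 w 0.0122 F [-0.3 -0.2 -2.7] ff 78.6
turn z units -3.66 dp units [10.75  6.82 -3.2 ]
```

>>> drive_tool:
  dp:
    - [0, 0, -1]
    - [0, 0, -1]
    - [0, 0, -1]
    - [0, 0, -1]
    - [0, 0, 0]
    - [0, 0, 0]
    - [0, 0, 0]
    - [0, 0, 0]
  turn:
    - [0, 0, 0]
    - [0, 0, 0]
    - [0, 0, -0.5]
    - [0, 0, -0.7]
    - [0, 0, -0.8]
    - [0, 0, -0.8]
    - [0, 0, -0.86]
    - [0, 0, 0]
  fingers: [-1, -1, -1, -1, -1, -1, -1, -1]

```text
time: 56.95
tool_pos: [0.4344, -0.1961, 0.2185]
tcp_rot: [[-0.268, 0.963, -0.002], [0.963, 0.268, 0.001], [0.001, -0.001, -1.0]]
ft_force: [-0.5, 0.2, -2.0]
gripper_width: 0.0125
finger_force: 78.6
```

```bash
python3 - <<'E'
from h import *
st()
plan(*stw(0,0),.22,np.degrees(.27)+90)
E
```

```text
t57.0 w [ 0.4344 -0.1961  0.2185] st -0.171 -0.2683 yaw 1.8418 w 0.0125 F [-0.5  0.2 -2. ] ff 78.6
turn z units 0.01 dp units [10.73  6.84 -0.06]
```

>>> drive_tool:
  dp:
    - [0.5, 0.3, 0]
    - [0.8, 0.5, 0]
    - [0.8, 0.5, 0]
    - [0.8, 0.5, 0]
    - [0.8, 0.5, 0]
    - [0.8, 0.5, 0]
    - [0.8, 0.5, 0]
    - [0.8, 0.5, 0]
  turn:
    - [0, 0, 0]
    - [0, 0, 0]
    - [0, 0, 0]
    - [0, 0, 0]
    - [0, 0, 0]
    - [0, 0, 0]
    - [0, 0, 0]
    - [0, 0, 0]
  fingers: [-1, -1, -1, -1, -1, -1, -1, -1]

```text
time: 57.75
tool_pos: [0.4857, -0.0223, 0.219]
tcp_rot: [[-0.265, 0.964, -0.001], [0.964, 0.265, 0.0], [0.001, -0.001, -1.0]]
ft_force: [0.2, 0.3, -1.3]
gripper_width: 0.0122
finger_force: 78.5
```

>>> drive_tool:
  dp:
    - [0.8, 0.5, 0]
    - [0.8, 0.5, 0]
    - [0.8, 0.5, 0]
    - [0.8, 0.5, 0]
    - [0.8, 0.5, 0]
    - [0.6, 0.5, 0]
    - [0, 0, 0]
    - [0, 0, 0]
  turn:
    - [0, 0, 0]
    - [0, 0, 0]
    - [0, 0, 0]
    - [0, 0, 0]
    - [0, 0, 0]
    - [0, 0, 0]
    - [0, 0, 0]
    - [0, 0, 0]
  fingers: [-1, -1, -1, -1, -1, -1, -1, -1]

```text
time: 58.55
tool_pos: [0.5269, 0.1074, 0.2189]
tcp_rot: [[-0.267, 0.964, -0.001], [0.964, 0.267, -0.0], [0.0, -0.001, -1.0]]
ft_force: [-0.3, 0.3, -1.8]
gripper_width: 0.0122
finger_force: 78.5
```

```bash
python3 - <<'E'
from h import *
st()
plan(*stw(0,0),.2,np.degrees(.27)+90)
p=ctrl.camera("side");q=ctrl.camera("top")
im=p["color"][130:310,130:330].copy()
im=cv2.resize(im,None,fx=2,fy=3.3) if 0 else cv2.resize(im,None,fx=2.2,fy=2.2,interpolation=cv2.INTER_CUBIC)
im2=cv2.resize(q["color"][140:320,110:270],None,fx=2.2,fy=2.2,interpolation=cv2.INTER_CUBIC)
cv2.imwrite("pics/v12.png",np.hstack([im,im2]))
E
```

```text
t58.5 w [0.5269 0.1074 0.2189] st -0.001 -0.0005 yaw 1.8407 w 0.0122 F [-0.3  0.3 -1.8] ff 78.5
turn z units -0.0 dp units [0.02 0.04 0.76]
```

View pics/v12.png

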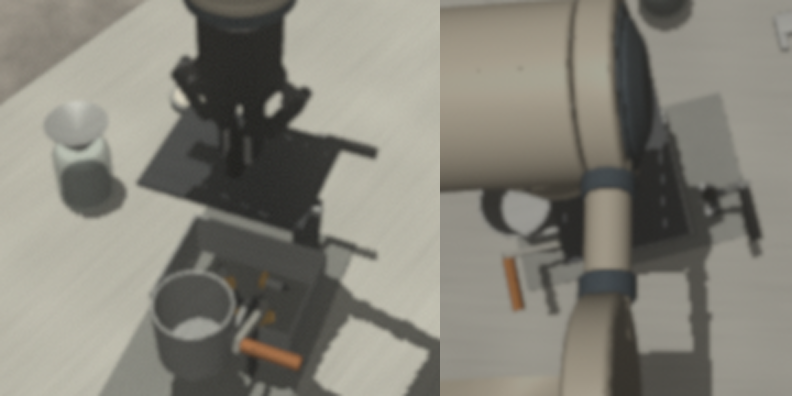

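```bash
python3 - <<'E'
from h import *
from scipy.optimize import least_squares
p=ctrl.camera("side")
C=[((137,184),(.083,.063)),((298,222),(-.083,.063)),((342,150),(-.083,-.063)),((187,110),(.083,-.063))]
def f(v):
    c,s=np.cos(v[2]),np.sin(v[2])
    return np.concatenate([w2px(p,[v[0]+c*x-s*y,v[1]+s*x+c*y,v[3]])-(np.array(a)/2.2+130) for a,(x,y) in C])
for z in (None,.229,.236):
    g=(lambda v:f(v)) if z is None else (lambda v:f([*v,z]))
    r=least_squares(g,[.53,.11,.27,.23] if z is None else [.53,.11,.27]);v=r.x;d=v[:2]-S[:2];c,s=np.cos(.27),np.sin(.27)
    print(v.round(4),"st off",(c*d[0]+s*d[1]).round(4),(-s*d[0]+c*d[1]).round(4),r.fun.round(1))
E
```

```text
[0.55   0.0778 0.2887 0.1955] st off 0.0134 -0.0352 [ 1.4  0.7 -0.1  3.8 -2.5 -2.8  1.3 -2. ]
[0.5308 0.1026 0.2855] st off 0.0015 -0.0061 [-0.9  0.7  1.   5.  -0.5 -3.5  0.3 -3.6]
[0.5268 0.1078 0.2848] st off -0.001 -0.0001 [-1.4  0.7  1.3  5.3 -0.  -3.6  0.1 -3.9]
```

>>> drive_tool:
  dp:
    - [0.02, 0.04, 1]
    - [0, 0, 1]
    - [0, 0, 1]
    - [0, 0, 1]
    - [0, 0, 0.8]
    - [0, 0, 0.5]
    - [0, 0, 0]
    - [0, 0, 0]
  turn:
    - [0, 0, 0]
    - [0, 0, 0]
    - [0, 0, 0]
    - [0, 0, 0]
    - [0, 0, 0]
    - [0, 0, 0]
    - [0, 0, 0]
    - [0, 0, 0]
  fingers: [-1, -1, -1, -1, -1, -1, -1, -1]

```text
time: 59.5
tool_pos: [0.5286, 0.1073, 0.0876]
tcp_rot: [[-0.266, 0.964, 0.0], [0.964, 0.266, 0.0], [-0.0, 0.0, -1.0]]
ft_force: [-0.5, -0.1, -1.6]
gripper_width: 0.0123
finger_force: 78.5
```

```bash
python3 - <<'E'
from h import *
st()
plan(*stw(0,0),.07,np.degrees(.27)+90)
p=ctrl.camera("side");q=ctrl.camera("top")
im=cv2.resize(p["color"][190:310,180:290],None,fx=4,fy=4,interpolation=cv2.INTER_CUBIC)
# draw projected lid plate-top outline from TCP pose
c,s=np.cos(.27),np.sin(.27);z=ctrl.read_state()["tool_pos"][2]+.0044+.013
a=[(w2px(p,[*stw(x,y),z])-[180,190])*4 for x,y in [(.083,.063),(-.083,.063),(-.083,-.063),(.083,-.063)]]
for u in a: cv2.circle(im,tuple(int(k) for k in u),3,(0,0,255),1)
b=[(w2px(p,[*stw(x,y),.065])-[180,190])*4 for x,y in [(.08,.06),(-.08,.06),(-.08,-.06),(.08,-.06)]]
for u in b: cv2.circle(im,tuple(int(k) for k in u),3,(0,255,0),1)
im2=cv2.resize(q["color"][190:310,140:230],None,fx=4,fy=4,interpolation=cv2.INTER_CUBIC)
a=[(w2px(q,[*stw(x,y),z])-[140,190])*4 for x,y in [(.083,.063),(-.083,.063),(-.083,-.063),(.083,-.063)]]
for u in a: cv2.circle(im2,tuple(int(k) for k in u),3,(0,0,255),1)
cv2.imwrite("pics/v13.png",cv2.convertScaleAbs(np.hstack([im,im2])[:,:800],alpha=1.6))
E
```

```text
t59.5 w [0.5286 0.1073 0.0876] st 0.0007 -0.001 yaw 1.8403 w 0.0123 F [-0.5 -0.1 -1.6] ff 78.5
turn z units -0.01 dp units [ 0.04 -0.03  0.7 ]
```

View pics/v13.png

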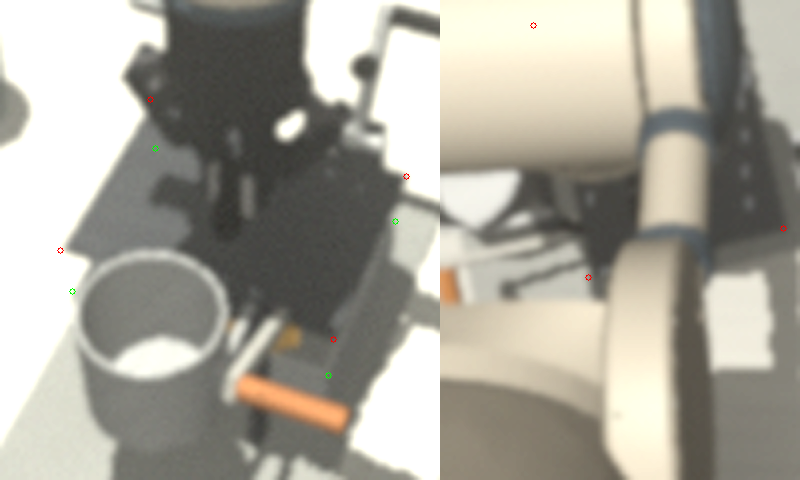

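The lid's corners match the projection to within about 2 px: left at (68,248) and right-back at (400,172). I lower it gently and watch the force.

>>> drive_tool:
  dp:
    - [0.03, -0.04, 0.4]
    - [0, 0, 0.4]
    - [0, 0, 0]
    - [0, 0, 0]
  turn:
    - [0, 0, 0]
    - [0, 0, 0]
    - [0, 0, 0]
    - [0, 0, 0]
  fingers: [-1, -1, -1, -1]

```text
time: 60.0
tool_pos: [0.5268, 0.1079, 0.0666]
tcp_rot: [[-0.267, 0.964, -0.001], [0.964, 0.267, -0.0], [0.0, -0.001, -1.0]]
ft_force: [0.1, -0.8, -1.3]
gripper_width: 0.0121
finger_force: 78.5
```

>>> drive_tool:
  dp:
    - [0, 0, 0.16]
    - [0, 0, 0]
    - [0, 0, 0]
  turn:
    - [0, 0, 0]
    - [0, 0, 0]
    - [0, 0, 0]
  fingers: [-1, -1, -1]

```text
time: 60.3
tool_pos: [0.5272, 0.1079, 0.063]
tcp_rot: [[-0.267, 0.964, -0.0], [0.964, 0.267, 0.0], [0.0, 0.0, -1.0]]
ft_force: [-0.3, 1.2, -1.2]
gripper_width: 0.0125
finger_force: 78.5
```

>>> drive_tool:
  dp:
    - [0, 0, 0.16]
    - [0, 0, 0]
    - [0, 0, 0]
  turn:
    - [0, 0, 0]
    - [0, 0, 0]
    - [0, 0, 0]
  fingers: [-1, -1, -1]

```text
time: 60.6
tool_pos: [0.527, 0.1079, 0.0589]
tcp_rot: [[-0.267, 0.964, -0.0], [0.964, 0.267, -0.0], [0.0, -0.0, -1.0]]
ft_force: [-0.4, 0.1, -2.6]
gripper_width: 0.0127
finger_force: 78.5
```

>>> drive_tool:
  dp:
    - [0, 0, 0.12]
    - [0, 0, 0]
    - [0, 0, 0]
  turn:
    - [0, 0, 0]
    - [0, 0, 0]
    - [0, 0, 0]
  fingers: [-1, -1, -1]

```text
time: 60.9
tool_pos: [0.5271, 0.1079, 0.0559]
tcp_rot: [[-0.267, 0.964, -0.0], [0.964, 0.267, 0.0], [0.0, -0.0, -1.0]]
ft_force: [-0.4, -0.3, -1.0]
gripper_width: 0.0121
finger_force: 78.5
```

>>> drive_tool:
  dp:
    - [0, 0, 0.1]
    - [0, 0, 0]
    - [0, 0, 0]
  turn:
    - [0, 0, 0]
    - [0, 0, 0]
    - [0, 0, 0]
  fingers: [-1, -1, -1]

```text
time: 61.2
tool_pos: [0.5271, 0.1079, 0.0534]
tcp_rot: [[-0.267, 0.964, -0.0], [0.964, 0.267, -0.0], [0.0, -0.0, -1.0]]
ft_force: [0.1, 0.3, -2.1]
gripper_width: 0.0123
finger_force: 78.5
```

>>> drive_tool:
  dp:
    - [0, 0, 0.06]
    - [0, 0, 0]
    - [0, 0, 0]
  turn:
    - [0, 0, 0]
    - [0, 0, 0]
    - [0, 0, 0]
  fingers: [-1, -1, -1]

```text
time: 61.5
tool_pos: [0.5273, 0.108, 0.0526]
tcp_rot: [[-0.267, 0.964, 0.001], [0.964, 0.267, 0.0], [-0.0, 0.001, -1.0]]
ft_force: [-2.5, -1.1, 12.1]
gripper_width: 0.0124
finger_force: 80.5
```

Contact came at exactly the expected height (TCP z 0.0526), so the lid is seated. I release, rise and work out the clamp angle.

>>> drive_tool:
  dp:
    - [0, 0, 0]
    - [0, 0, 0]
    - [0, 0, 0]
    - [0, 0, -1]
    - [0, 0, -1]
    - [0, 0, -1]
    - [0, 0, -1]
    - [0, 0, -1]
  turn:
    - [0, 0, 0]
    - [0, 0, 0]
    - [0, 0, 0]
    - [0, 0, 0]
    - [0, 0, 0]
    - [0, 0, 0]
    - [0, 0, 0]
    - [0, 0, 0]
  fingers: [-0.2, -0.2, -0.2, -0.2, -0.2, -0.2, -0.2, -0.2]

```text
time: 62.3
tool_pos: [0.527, 0.1079, 0.1779]
tcp_rot: [[-0.267, 0.964, -0.0], [0.964, 0.267, -0.0], [0.0, -0.0, -1.0]]
ft_force: [0.0, 0.1, 1.3]
gripper_width: 0.0342
finger_force: 0.0
```

>>> drive_tool:
  dp:
    - [0, 0, -1]
    - [0, 0, -1]
    - [0, 0, -0.5]
    - [0, 0, 0]
    - [0, 0, 0]
    - [0, 0, 0]
    - [0, 0, 0]
    - [0, 0, 0]
  turn:
    - [0, 0, 1]
    - [0, 0, 1]
    - [0, 0, 1]
    - [0, 0, 1]
    - [0, 0, 1]
    - [0, 0, 1]
    - [0, 0, 1]
    - [0, 0, 1]
  fingers: [0.3, 0.3, 0.3, 0.3, 0.3, 0.3, 0.3, 0.3]

```text
time: 63.1
tool_pos: [0.5271, 0.1079, 0.2394]
tcp_rot: [[0.287, 0.958, -0.0], [0.958, -0.287, -0.0], [-0.0, -0.0, -1.0]]
ft_force: [-0.1, -0.2, 0.0]
gripper_width: 0.0553
finger_force: 0.0
```

>>> drive_tool:
  dp:
    - [0, 0, 0]
    - [0, 0, 0]
    - [0, 0, 0]
    - [0, 0, 0]
    - [0, 0, 0]
    - [0, 0, 0]
    - [0, 0, 0]
    - [0, 0, 0]
  turn:
    - [0, 0, 1]
    - [0, 0, 1]
    - [0, 0, 1]
    - [0, 0, 1]
    - [0, 0, 1]
    - [0, 0, 1]
    - [0, 0, 1]
    - [0, 0, 1]
  fingers: [0.3, 0.3, 0.3, 0.3, 0.3, 0.3, 0.3, 0.3]

```text
time: 63.9
tool_pos: [0.5271, 0.1079, 0.2393]
tcp_rot: [[0.751, 0.66, -0.0], [0.66, -0.751, -0.0], [-0.0, -0.0, -1.0]]
ft_force: [0.1, -0.1, -0.1]
gripper_width: 0.0553
finger_force: 0.0
```

>>> drive_tool:
  dp:
    - [0, 0, 0]
    - [0, 0, 0]
    - [0, 0, 0]
    - [0, 0, 0]
    - [0, 0, 0]
    - [0, 0, 0]
    - [0, 0, 0]
    - [0, 0, 0]
  turn:
    - [0, 0, 1]
    - [0, 0, 1]
    - [0, 0, 1]
    - [0, 0, 1]
    - [0, 0, 1]
    - [0, 0, 1]
    - [0, 0, 0.5]
    - [0, 0, 0]
  fingers: [0.3, 0.3, 0.3, 0.3, 0.3, 0.3, 0.3, 0.3]

```text
time: 64.7
tool_pos: [0.5271, 0.1079, 0.2394]
tcp_rot: [[0.964, 0.266, -0.0], [0.266, -0.964, 0.0], [-0.0, -0.0, -1.0]]
ft_force: [-0.3, 0.0, 1.0]
gripper_width: 0.0556
finger_force: 0.0
```

```bash
python3 - <<'E'
from h import *
from scipy.optimize import least_squares
st()
p=ctrl.camera("side");q=ctrl.camera("top")
c1=lambda x,y:np.array([(x+.5)/5.5-.5+125,(y+.5)/5.4-.5+175])
def pt(x,t): return np.array([*stw(x,-.085+.08*np.cos(t)),.1+.08*np.sin(t)])
for nm,g in dict(top=lambda t:np.r_[w2px(q,pt(-.049,t[0]))-c1(680,265),w2px(q,pt(-.107,t[0]))-c1(708,395)],
 side=lambda t:np.r_[w2px(p,pt(-.049,t[0]))-(277.6,193.9),w2px(p,pt(-.107,t[0]))-(300.7,198.6)]).items():
    r=least_squares(g,[2.]);print(nm,r.x,r.fun.round(1),pt(-.083,r.x[0]).round(4))
f=lambda im,r,c,h,w:cv2.resize(im[r:r+h,c:c+w],(395,380),interpolation=cv2.INTER_CUBIC)
cv2.imwrite("pics/v14.png",cv2.convertScaleAbs(np.hstack([f(q["color"],170,130,125,130),f(p["color"],170,190,125,130)]),alpha=1.5))
E
```

```text
t64.7 w [0.5271 0.1079 0.2394] st -0.0007 0.0 yaw 0.2692 w 0.0556 F [-0.3  0.   1. ] ff 0.0
top [2.16073642] [-0.2  1.6  0.9  1.4] [ 0.4823 -0.0389  0.1665]
side [2.13904252] [ 0.6 -0.1  0.8  1.6] [ 0.4819 -0.0375  0.1674]
```

View pics/v14.png

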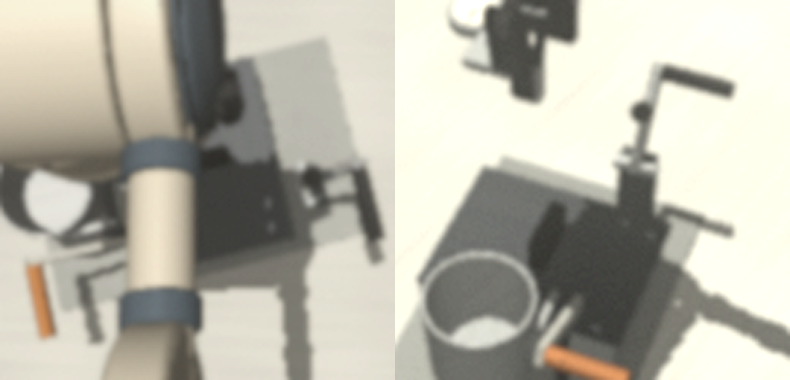

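The lid lies flat over the box and the clamp stands open at 2.14 rad, with its handle at side crop (700,80). I grip it and swing it down.

>>> drive_tool:
  dp:
    - [-0.7, 1, 0]
    - [-0.7, 1, 0]
    - [-0.7, 1, 0]
    - [-0.7, 1, 0]
    - [-0.49, 1, 0]
    - [0, 0.12, 0]
    - [0, 0, 1]
    - [0, 0, 1]
  turn:
    - [0, 0, 0]
    - [0, 0, 0]
    - [0, 0, 0]
    - [0, 0, 0]
    - [0, 0, 0]
    - [0, 0, 0]
    - [0, 0, 0]
    - [0, 0, 0]
  fingers: [0.3, 0.3, 0.3, 0.3, 0.3, 0.3, 0.3, 0.3]

```text
time: 65.6
tool_pos: [0.4827, -0.0374, 0.1894]
tcp_rot: [[0.964, 0.267, 0.002], [0.267, -0.964, -0.0], [0.002, 0.001, -1.0]]
ft_force: [0.9, 0.2, -0.6]
gripper_width: 0.0553
finger_force: 0.0
```

>>> drive_tool:
  dp:
    - [0, 0, 1]
    - [0, 0, 1]
    - [0, 0, 0.7]
    - [0, 0, 0]
    - [0, 0, 0]
  turn:
    - [0, 0, 0]
    - [0, 0, 0]
    - [0, 0, 0]
    - [0, 0, 0]
    - [0, 0, 0]
  fingers: [0.3, 0.3, 0.3, 0.3, 0.3]

```text
time: 66.1
tool_pos: [0.4822, -0.0371, 0.1223]
tcp_rot: [[0.964, 0.267, -0.0], [0.267, -0.964, 0.0], [-0.0, -0.0, -1.0]]
ft_force: [-0.6, -0.4, -0.3]
gripper_width: 0.0557
finger_force: 0.0
```

>>> drive_tool:
  dp:
    - [0, 0, 0]
    - [0, 0, 0]
    - [0, 0, 0]
    - [0, 0, 0]
    - [0, 0, 0]
    - [0, 0, 0]
  turn:
    - [0, 0, 0]
    - [0, 0, 0]
    - [0, 0, 0]
    - [0, 0, 0]
    - [0, 0, 0]
    - [0, 0, 0]
  fingers: [-1, -1, -1, -1, -1, -1]
  force: 40

```text
time: 66.7
tool_pos: [0.4826, -0.0377, 0.1227]
tcp_rot: [[0.964, 0.267, 0.002], [0.267, -0.964, -0.001], [0.001, 0.001, -1.0]]
ft_force: [-1.5, -2.4, 7.7]
gripper_width: 0.0125
finger_force: 38.9
```

```bash
python3 - <<'E'
from h import *
st()
th=np.linspace(2.14,0,23);y=.08*np.cos(th);z=.08*np.sin(th)
print(np.c_[-np.diff(y)/.025,-np.diff(z)/.025].round(2).tolist())
E
```

```text
t66.7 w [ 0.4826 -0.0377  0.1227] st -0.0823 -0.1284 yaw 0.2699 w 0.0125 F [-1.5 -2.4  7.7] ff 38.9
[[-0.27, -0.15], [-0.28, -0.13], [-0.29, -0.1], [-0.3, -0.07], [-0.31, -0.04], [-0.31, -0.01], [-0.31, 0.02], [-0.31, 0.05], [-0.3, 0.08], [-0.29, 0.11], [-0.28, 0.14], [-0.27, 0.16], [-0.25, 0.19], [-0.23, 0.21], [-0.21, 0.23], [-0.18, 0.25], [-0.16, 0.27], [-0.13, 0.28], [-0.1, 0.29], [-0.07, 0.3], [-0.05, 0.31], [-0.02, 0.31]]
```

>>> drive_tool:
  dp:
    - [0, -0.27, -0.15]
    - [0, -0.28, -0.13]
    - [0, -0.29, -0.1]
    - [0, -0.3, -0.07]
    - [0, -0.31, -0.04]
    - [0, -0.31, -0.01]
    - [0, -0.31, 0.02]
    - [0, -0.31, 0.05]
  turn:
    - [0, 0, 0]
    - [0, 0, 0]
    - [0, 0, 0]
    - [0, 0, 0]
    - [0, 0, 0]
    - [0, 0, 0]
    - [0, 0, 0]
    - [0, 0, 0]
  fingers: [-1, -1, -1, -1, -1, -1, -1, -1]

```text
time: 67.5
tool_pos: [0.4673, 0.0197, 0.1337]
tcp_rot: [[0.964, 0.267, 0.003], [0.267, -0.964, -0.001], [0.003, 0.002, -1.0]]
ft_force: [5.0, -4.1, -3.3]
gripper_width: 0.0123
finger_force: 39.1
```

>>> drive_tool:
  dp:
    - [0, -0.3, 0.08]
    - [0, -0.29, 0.11]
    - [0, -0.28, 0.14]
    - [0, -0.27, 0.16]
    - [0, -0.25, 0.19]
    - [0, -0.23, 0.21]
    - [0, -0.21, 0.23]
    - [0, -0.18, 0.25]
  turn:
    - [0, 0, 0]
    - [0, 0, 0]
    - [0, 0, 0]
    - [0, 0, 0]
    - [0, 0, 0]
    - [0, 0, 0]
    - [0, 0, 0]
    - [0, 0, 0]
  fingers: [-1, -1, -1, -1, -1, -1, -1, -1]

```text
time: 68.3
tool_pos: [0.4533, 0.0684, 0.0985]
tcp_rot: [[0.964, 0.267, 0.001], [0.267, -0.964, -0.0], [0.001, 0.001, -1.0]]
ft_force: [4.6, -10.4, -0.2]
gripper_width: 0.0126
finger_force: 40.5
```

>>> drive_tool:
  dp:
    - [0, -0.16, 0.27]
    - [0, -0.13, 0.28]
    - [0, -0.1, 0.29]
    - [0, -0.07, 0.3]
    - [0, -0.05, 0.25]
    - [0, -0.02, 0.2]
    - [0, 0, 0]
    - [0, 0, 0]
  turn:
    - [0, 0, 0]
    - [0, 0, 0]
    - [0, 0, 0]
    - [0, 0, 0]
    - [0, 0, 0]
    - [0, 0, 0]
    - [0, 0, 0]
    - [0, 0, 0]
  fingers: [-1, -1, -1, -1, -1, -1, -1, -1]

```text
time: 69.1
tool_pos: [0.4497, 0.0808, 0.0585]
tcp_rot: [[0.964, 0.267, 0.001], [0.267, -0.964, -0.001], [0.0, 0.001, -1.0]]
ft_force: [3.7, -9.0, -0.0]
gripper_width: 0.0125
finger_force: 39.2
```

>>> drive_tool:
  dp:
    - [0, 0, 0.06]
    - [0, 0, 0.06]
    - [0, 0, 0]
    - [0, 0, 0]
  turn:
    - [0, 0, 0]
    - [0, 0, 0]
    - [0, 0, 0]
    - [0, 0, 0]
  fingers: [-1, -1, -1, -1]

```text
time: 69.5
tool_pos: [0.4497, 0.0809, 0.0559]
tcp_rot: [[0.964, 0.267, 0.001], [0.267, -0.964, -0.0], [0.001, 0.001, -1.0]]
ft_force: [1.6, -8.8, 9.6]
gripper_width: 0.0126
finger_force: 40.5
```

>>> drive_tool:
  dp:
    - [0, 0, 0.06]
    - [0, 0, 0]
    - [0, 0, 0]
  turn:
    - [0, 0, 0]
    - [0, 0, 0]
    - [0, 0, 0]
  fingers: [-1, -1, -1]

```text
time: 69.8
tool_pos: [0.4497, 0.081, 0.0554]
tcp_rot: [[0.964, 0.267, 0.002], [0.267, -0.964, -0.0], [0.002, 0.001, -1.0]]
ft_force: [-4.5, -8.1, 39.8]
gripper_width: 0.0127
finger_force: 43.4
```

Foot contact is firm at TCP z 0.0554, i.e. level. Release, rise straight up, and check.

>>> drive_tool:
  dp:
    - [0, 0, -0.04]
    - [0, 0, 0]
    - [0, 0, 0]
    - [0, 0, 0]
    - [0, 0, 0]
    - [0, 0, -0.6]
    - [0, 0, -1]
    - [0, 0, -1]
  turn:
    - [0, 0, 0]
    - [0, 0, 0]
    - [0, 0, 0]
    - [0, 0, 0]
    - [0, 0, 0]
    - [0, 0, 0]
    - [0, 0, 0]
    - [0, 0, 0]
  fingers: [-1, 0, 0, 0, 0, 0, 0, 0]

```text
time: 70.6
tool_pos: [0.4487, 0.0812, 0.1206]
tcp_rot: [[0.964, 0.267, -0.001], [0.267, -0.964, 0.0], [-0.001, -0.0, -1.0]]
ft_force: [0.7, -0.3, -0.0]
gripper_width: 0.0426
finger_force: 0.0
```

>>> drive_tool:
  dp:
    - [0, 0, -1]
    - [0, 0, -1]
    - [0, 0, -1]
    - [0, 0, -1]
    - [0, 1, 0]
    - [0, 1, 0]
    - [0, 1, 0]
    - [0, 1, 0]
  turn:
    - [0, 0, 0]
    - [0, 0, 0]
    - [0, 0, 0]
    - [0, 0, 0]
    - [0, 0, 0]
    - [0, 0, 0]
    - [0, 0, 0]
    - [0, 0, 0]
  fingers: [0, 0, 0, 0, 0, 0, 0, 0]

```text
time: 71.4
tool_pos: [0.4758, -0.016, 0.2201]
tcp_rot: [[0.964, 0.267, -0.0], [0.267, -0.964, 0.0], [-0.0, -0.0, -1.0]]
ft_force: [0.5, 0.2, -0.1]
gripper_width: 0.0425
finger_force: 0.0
```

>>> drive_tool:
  dp:
    - [0, 1, 0]
    - [0, 1, 0]
    - [0, 1, 0]
    - [0, 1, 0]
    - [0, 1, 0]
    - [0, 1, 0]
    - [0, 1, 0]
    - [0, 0, 0]
  turn:
    - [0, 0, 0]
    - [0, 0, 0]
    - [0, 0, 0]
    - [0, 0, 0]
    - [0, 0, 0]
    - [0, 0, 0]
    - [0, 0, 0]
    - [0, 0, 0]
  fingers: [0, 0, 0, 0, 0, 0, 0, 0]

```text
time: 72.2
tool_pos: [0.5231, -0.1862, 0.2198]
tcp_rot: [[0.964, 0.265, 0.0], [0.265, -0.964, -0.0], [-0.0, 0.0, -1.0]]
ft_force: [-0.7, 0.7, -0.1]
gripper_width: 0.0426
finger_force: 0.0
```

```bash
python3 - <<'E'
from h import *
st();p=ctrl.camera("top");q=ctrl.camera("side")
for t in("clamp_grip","lid","pot_grip","gauge","jar"):
    for n,c in(("top",p),("side",q)): print(t,n,[(np.round(d["at"],0).tolist(),round(d["p"],2)) for d in ctrl.boxes_of(c,t)][:2])
tips("side");tips("top")
print("handle closed expected",[w2px(c,[*stw(-.083,-.005),.1]).round(0) for c in(p,q)],"lid bar",[w2px(c,[*stw(0,0),.102]).round(0) for c in(p,q)])
g=cv2.cvtColor(p["color"],cv2.COLOR_BGR2GRAY)
# dark segmentation check of lid outline in top view: fit rectangle corners
m=cv2.inRange(g,0,75)[200:260,160:235]
for r in range(0,60,2): print("".join("#" if v else "." for v in m[r]))
E
```

```text
t72.2 w [ 0.5231 -0.1862  0.2198] st -0.083 -0.2824 yaw 0.268 w 0.0426 F [-0.7  0.7 -0.1] ff 0.0
clamp_grip top [([207.0, 240.0], 0.57), ([170.0, 229.0], 0.55)]
clamp_grip side [([266.0, 250.0], 0.71)]
lid top [([196.0, 221.0], 0.57)]
lid side [([241.0, 249.0], 0.92)]
pot_grip top [([147.0, 233.0], 0.84)]
pot_grip side [([220.0, 276.0], 0.8)]
gauge top [([276.0, 146.0], 0.69), ([169.0, 231.0], 0.36)]
gauge side [([222.0, 178.0], 0.94)]
jar top [([170.0, 234.0], 0.72)]
jar side [([169.0, 201.0], 0.7)]
top net [205.8 237.3] 0.4 [0.493 0.088]
handle closed expected [array([204., 253.]), array([273., 253.])] lid bar [array([194., 222.]), array([239., 244.])]
...........................................................................
...........................................................................
...........................................................................
...........................................................................
...........................................................................
.##......................................................
[... 1142 characters left out ...]
..............##
#........#########...................##########............................
.........#####.##.....................#########............................
......#############...................#########............................
##...........######....................########..................##........
...............####....................#########.........##########........
................###.....................####################...............
................###.....................############.......................
.................................#################.........................
..........................##########.......######..........................
```

```bash
python3 -c "
from cell import ctrl
print(ctrl.close_job())"
```

```text
the job is handed in; nothing more can be done
None
```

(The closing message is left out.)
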